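# Half-open the bench valve, then snap the pressure tester on the nipple and hold it

### The arm

A 6-joint arm with a two-finger parallel gripper is mounted at the origin on the work surface. World frame = base frame: x ahead of the robot, y to its left, z up, the work surface at z = 0. Lengths are in m, angles in rad, forces in N, time in s.
With the tool pointing down it reaches from about 0.35 to 0.775 m from the base axis. Payload 5.5 kg.
Tool frame: the origin (TCP) lies midway between the tips of the shut fingers; the grasp point (between the pads) lies 19 mm behind it; x points along the fingers, y is the direction in which the jaws open and shut, and the axes are right-handed (so a half turn about x gives the same grasp; the last joint's range is limited). The gripper opens to 85 mm and grips with 20 to 120 N. Pads are 22 mm wide; open, the fingers measure 114 mm over their backs; the gripper's body (76 mm by 85 mm) begins 54 mm behind the grasp point. The pads swing forward as they close: fully open they stand 13 mm farther back than shut.
Start: joints at [-1.487, 0.313, 0.046, 1.304, 0, 1.431], TCP at [0.128, -0.561, 0.231] pointing down, gripper open.
Joint ranges: [-2.76, 2.76], [-0.86, 1.69], [-1.03, 1.26], [-2.2, 2.34], [-1.47, 1.5], [-3.14, 3.14]. Speed limits (rad/s): [2.57, 2.57, 3.14, 3.14, 3.14, 3.14].

### API

Orientations are given as a unit quaternion [w, x, y, z].
In Python, from workcell import env, optics, order, models gives the robot as it stands. The module is installed in compiled form; this text tells all that it offers.
- The arm moves only by the tool servo_tool, never from a script. Its argument "moves" is a list of rows, each a list of 5 numbers: the shift along the tool's x, y, z in cm, then the turn about the tool's x in rad, then the closure, from -1 (fully open) to 1 (shut). A call has exactly 10 rows; each row shifts and turns the commanded pose from where the row before left it, along the tool's axes as they then stand; what a row does not reach is not made up. A row lasts 1/8 s, in which the tool goes at most 62.5 mm and 10.7 degrees, less where a joint would pass 70% of its speed; a pose out of reach is approached as far as the arm can. A call is refused whole if a number of a shift passes 6.25 or a number of a turn 0.188, either way. A call with a gripper value outside its range is refused whole. The fingers move at their own pace and stop on an object; "grip_force" is the grip in N (left out, the last holds). Time passes only in rows, so rows that do not move let the fingers close, or fill a call up. It gives the time, the measured TCP pose, the force and the opening at its end, in the units of the state.
- env.get_state(): the state, without advancing time (a new reading comes with each control period).
- optics.read_camera(name): name is "scene" or "top" or "wrist"; returns a dict with "pixels" (384x512x3 uint8, blue, green, red), "vertical_fov" (degrees; the focal length in pixels is half the picture's height over the tangent of half this angle, whatever the lens; pixels are square), "cx", "cy" (the principal point, pixels), "k1" (the pictures are not rectified: a ray, as slopes to the right and down, at radius r is drawn at 1 + k1 r^2 times it, then the intrinsics apply), "extrinsics" (4x4, takes a point from world to camera coordinates). Camera axes: x right, y up, looking along -z (the intrinsics and any distortion apply to the point x, -y, -z); pixel columns grow to the right and rows downward; lengths in m; the calibration is good to about 2 mm. A picture is of the moment at which its call begins. There is no depth.
- order.hand_in(): hands the job in, once; it reports no verdict.
Trained networks look in a picture, given as the dict that the camera call returned (one of the last four; its "shot" number tells which), for a name from the list of things; names that differ only in an ending like _2 or _b are one class to them, and where a whole thing is asked for, a point or a joint stands for the part that bears it (a point fixed in the world has none). Each returns a list of dicts, best first, with "conf" (0 to 1); they miss things now and then, are a little off and sometimes report something else, mostly with a low value. They report only what shows in the picture. A call takes as long as a camera call. They do not tell look-alikes from the thing itself.
- models.outline_of(name, picture): "pixels" (384x512 bool, what is visible of it) and "location" ([column, row] in pixels, amid what is visible of it).
- models.pinpoint(name, picture): "location" ([column, row] in pixels: a listed point, or the origin of a listed thing).
The state is a dict: "clock": time; "joint_pos": joint angles; "qvel": joint speeds; "tau": joint torques, N m; "tcp_pos": TCP position; "orientation": TCP orientation; "wrist_force": force on the tool from outside, world axes, zero at the start; "ft_torque": the same for the moment, N m; "finger_gap": finger opening in m.
Only numpy, scipy, OpenCV 4.12 (cv2) and the standard library are available. Lean on these libraries where they do the work, as an engineer would, in place of code of your own. Each camera call takes 0.05 s, during which the arm holds its last target.

### The job

Set the lever of the bench valve to half open, standing straight up. Then take the handheld pressure tester and press its mouth squarely down over the tilted nipple of the test block until it snaps on, and keep pressing so that the nipple is pushed well over half way into its block against its spring. Finish while still holding the tester pressed down like that, with the lever still upright and the other things on the bench left where they are.

Things in the scene. Friction and masses are not known exactly. Their poses are not given: they have to be found in the camera images.
- lever_knob (a point): centre of the steel ball knob (26 mm across) on the end of the bench valve's steel lever (rod 10 mm thick), 105 mm from the hinge. 180 mm above the bench when the lever is upright, 149 mm when shut. It turns with the lever: z axis along the lever from hinge to knob, y axis = hinge axis.
- lever_hinge (a point): point on the lever's hinge axis, 75 mm above the bench, mid barrel; y axis = hinge axis (level), z axis along the lever. The valve is a round aluminium turret fixed to the bench: foot 76 mm across, level barrel 42 mm across and 44 mm long on the hinge axis, with small raised marks. Its yaw is within 0.45 rad.
- lever (a joint): lever angle in rad: 0 = shut, leaning 45 degrees towards the robot's side (the valve's own -x); 0.785 = half open, straight up; 1.571 = fully open, leaning 45 degrees the other way. Stiff with friction (0.12 N m, about 1.2 N at the knob): it stays where it is left.
- tester: pressure tester, 0.20 to 0.34 kg, 98 mm tall, standing on the bench mouth down. Origin: centre of the mouth, underside; z from mouth to top. Round steel nose up to 34 mm height, flared rim 37 mm across; then a white square grip 32 x 32 mm from 34 to 94 mm, sides square to its x and y; then a round cap 24 mm across. Any turn about its own axis will do for pressing it on.
- tester_seat (a point): flat end of the tester's bore, on its axis, 28 mm above the mouth; meets the nipple's top when fully snapped on. Mouth 32 mm wide inside, narrowing within 10 mm to a 21 mm bore. Three sprung balls in the bore, 14 mm below the seat, give way to the nipple's head and snap in behind it; it takes about 3 to 9 N (the nipple may give a little first), and it is then drawn on.
- block: test block: aluminium base fixed to the bench, 90 x 90 x 45 mm high, with a round boss 44 mm across tilted 30 degrees from vertical towards the block's own -x (the robot's side). The nipple stands out of the boss's end. Origin: centre of the underside, z up, yaw within 0.45 rad. Boss end: centre 10 mm to the block's -x, 82 mm above the bench.
- nipple_top (a point): centre of the flat top of the steel nipple; z axis points out along the nipple, 30 degrees from vertical. Nipple 40 mm long: neck 11 mm across, head 16 mm across (top 11 mm), tapering to 10 mm at the top. At rest this point is 30 mm to the block's -x and 117 mm above the bench.
- nipple (a joint): how far the nipple is pushed into the block along its own line, in m: 0 = out, 0.008 = fully in, at its stop. Spring: 9 N to start moving it, about 12 N fully in; it comes out again when released.
- reagent: closed amber glass jar with white cap, 64 mm across, 115 mm tall, beyond the work; origin at the centre of its underside. Leave alone.
- beaker: empty clear cup-shaped beaker, 72 mm across the rim, 90 mm tall, at the robot's left; origin at the centre of its underside. Leave alone.
- carton: small cardboard carton, 110 x 70 x 55 mm high, at the robot's right; origin at the centre of its underside. Leave alone.
Mind the look-alikes: they are no part of the job. There is more than one size of the tester; the one meant has the size given above.

How it is judged:
By the outcome, as a careful person would: the job done as asked, in the order asked, and still so for the second after the job is handed in, while the arm keeps its last pose, push and grip.
It also fails if it takes over 50 s, if anything falls off the work surface, if the arm or the gripper's body presses on something with over 40 N, if the wrist force passes 120 N, or if a joint passes its speed limit or range.

## Working session

There is one attempt and no reset: what is moved stays moved. The work goes in short steps, Python scripts to look and compute and a tool call to move; the robot and the scene stay as the last step left them, time stands still between calls to the robot, and variables do not carry over. Pictures are saved under pics/ and viewed, and the job is handed in when it is done.

Besides the shell and the picture viewer there is one more tool, called after "Request:" by a JSON object that holds its "fn" and its "kwargs". servo_tool: Moves the arm, as the interface text tells. Its arguments: {"type":"object","properties":{"moves":{"type":"array"},"grip_force":{"type":"number"}},"required":["moves"]}

```bash
mkdir -p pics; ls
cat > h.py <<'E'
import numpy as np, cv2
from workcell import env, optics, order, models
from scipy.spatial.transform import Rotation as R
def K(p):
    f=384/2/np.tan(np.radians(p["vertical_fov"])/2)
    return f
def ray(p,uv):
    f=K(p); d=np.array([(uv[0]-p["cx"])/f,(uv[1]-p["cy"])/f])
    u=d.copy()
    for _ in range(30): u=d/(1+p["k1"]*(u@u))
    E=np.array(p["extrinsics"]); Rm=E[:3,:3]; c=-Rm.T@E[:3,3]
    v=Rm.T@np.array([u[0],-u[1],-1]); return c,v/np.linalg.norm(v)
def proj(p,X):
    E=np.array(p["extrinsics"]); q=E[:3,:3]@np.array(X)+E[:3,3]
    u=np.array([q[0],-q[1]])/-q[2]; u=u*(1+p["k1"]*(u@u)); return np.array([p["cx"],p["cy"]])+K(p)*u
def atz(p,uv,z):
    c,v=ray(p,uv); return c+v*(z-c[2])/v[2]
def tri(l):
    A=0;b=0
    for p,uv in l:
        c,v=ray(p,uv); M=np.eye(3)-np.outer(v,v); A=A+M; b=b+M@c
    X=np.linalg.solve(A,b); return X,[np.round(proj(p,X)-uv,1) for p,uv in l]
def save(p,n,s=1.5): cv2.imwrite("pics/"+n,cv2.resize(p["pixels"],None,fx=s,fy=s))
E
python3 - <<'E'
from h import *
P={n:optics.read_camera(n) for n in("scene","top","wrist")}
for n,p in P.items(): save(p,n+"0.png"); print(n,p["vertical_fov"],p["k1"],p["shot"])
for n,p in P.items():
    for k in ["lever_knob","lever_hinge","tester","tester_seat","block","nipple_top","reagent","beaker","carton"]:
        print(n,k,[(np.round(d["location"],1).tolist(),round(d["conf"],2)) for d in models.pinpoint(k,p)])
print(env.get_state())
E
```

```text
pics
scene 45.51156553663072 0.039136359670097175 1
top 52.57061075164307 -0.11566487021370514 2
wrist 71.20475595287684 0.008644389468494587 3
scene lever_knob []
scene lever_hinge [([289.1, 173.2], 0.62)]
scene tester [([224.4, 189.3], 0.63), ([204.1, 209.8], 0.61), ([239.7, 184.8], 0.45)]
scene tester_seat [([219.8, 192.7], 0.67), ([240.2, 177.2], 0.58), ([206.7, 208.6], 0.46)]
scene block [([188.1, 277.3], 0.77)]
scene nipple_top [([180.3, 243.4], 0.45), ([290.9, 174.0], 0.18)]
scene reagent [([293.3, 259.7], 0.82)]
scene beaker [([305.5, 129.7], 0.97)]
scene carton [([98.3, 258.1], 0.93)]
top lever_knob [([208.5, 198.6], 0.6)]
top lever_hinge [([209.9, 183.3], 0.63)]
top tester [([260.5, 220.7], 0.68), ([280.0, 217.6], 0.61), ([239.8, 221.7], 0.4)]
top tester_seat [([259.3, 224.0], 0.53), ([243.1, 219.1], 0.5), ([280.9, 214.9], 0.48)]
top block [([323.2, 175.7], 0.8)]
top nipple_top [([319.1, 173.9], 0.44)]
top reagent [([249.1, 143.9], 0.73)]
top beaker [([150.1, 233.0], 0.75), ([362.2, 226.7], 0.49)]
top carton [([364.0, 228.9], 0.94)]
wrist lever_knob []
wrist lever_hinge []
wrist tester []
wrist tester_seat []
wrist block []
wrist nipple_top []
wrist reagent []
wrist beaker []
wrist carton []
{'clock': 1.5, 'joint_pos': array([-1.48663853e+00,  3.13187029e-01,  4.61168691e-02,  1.30359422e+00,
       -1.04934113e-05,  1.43121379e+00]), 'qvel': array([-1.64728037e-03, -7.14084171e-05,  1.45023138e-03,  5.24650116e-04,
       -2.63429765e-03, -5.55355522e-04]), 'tau': array([ 1.55791771e-03, -4.80456269e+01,  2.98805863e+01,  3.07481387e-04,
       -1.47524074e-04,  3.49949437e-05]), 'tcp_pos': array([ 0.12758165, -0.56071982,  0.23133748]), 'orientation': array([-0.07898579, -0.70268169, -0.07889273,  0.7026917 ]), 'wrist_force': array([-0.24071184,  0.7874341 , -0.24821776]), 'ft_torque': array([-0.0311691 , -0.03426264, -0.05691242]), 'finger_gap': 0.08562031224276866}
```

View pics/scene0.png

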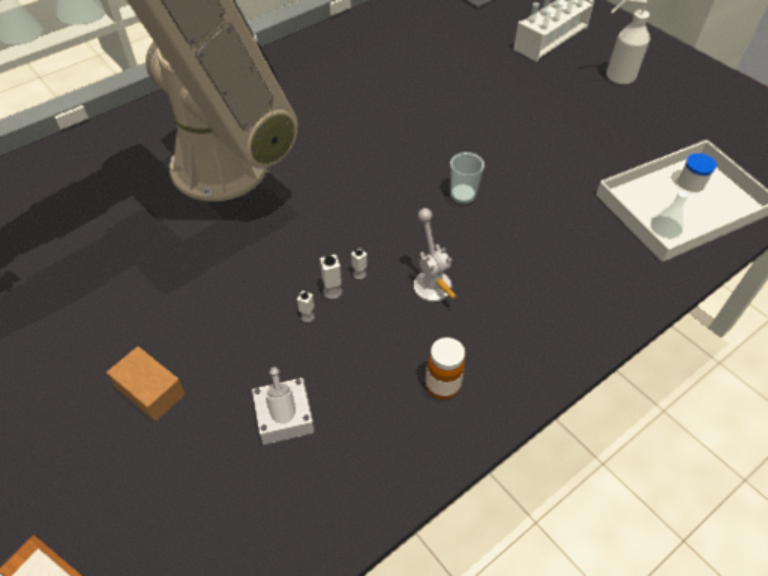

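View pics/top0.png

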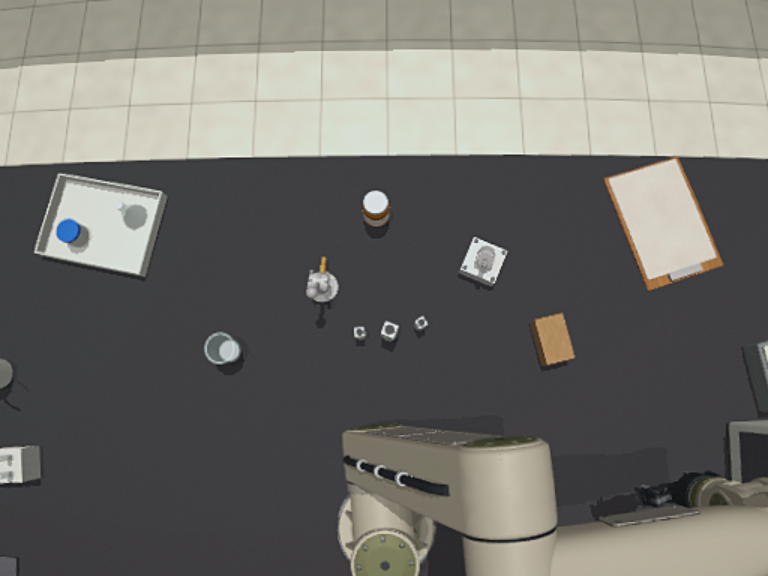

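View pics/wrist0.png

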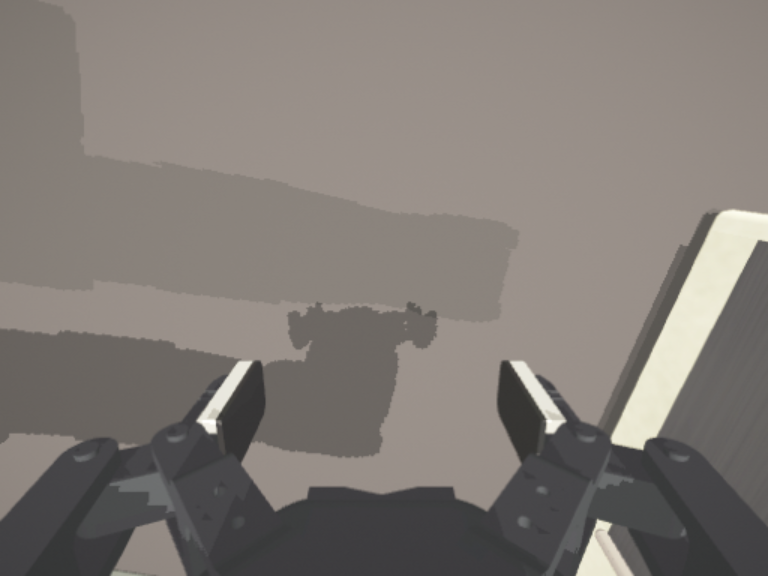

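```bash
cat >> h.py <<'E'
import pickle
def shoot(n,tag):
    p=optics.read_camera(n); pickle.dump(dict(p),open(f"{tag}.pkl","wb")); return p
def load(tag): return pickle.load(open(f"{tag}.pkl","rb"))
def crop(p,x0,y0,w,h,s,n): cv2.imwrite("pics/"+n,cv2.resize(p["pixels"][y0:y0+h,x0:x0+w],None,fx=s,fy=s,interpolation=cv2.INTER_CUBIC))
E
python3 - <<'E'
from h import *
a=shoot("scene","s1");b=shoot("top","t1")
crop(a,160,120,160,180,3.3,"s1.png"); crop(b,190,140,160,100,5,"t1.png")
q=R.from_quat(np.roll(env.get_state()["orientation"],-1)).as_matrix(); print(q.round(3))
for n in(a,b):
    E=n["extrinsics"];print((-E[:3,:3].T@E[:3,3]).round(3))
E
```

```text
[[ 0.     0.222 -0.975]
 [-0.    -0.975 -0.222]
 [-1.     0.     0.   ]]
[ 1.178 -0.46   1.096]
[ 0.321 -0.011  1.426]
```

View pics/s1.png

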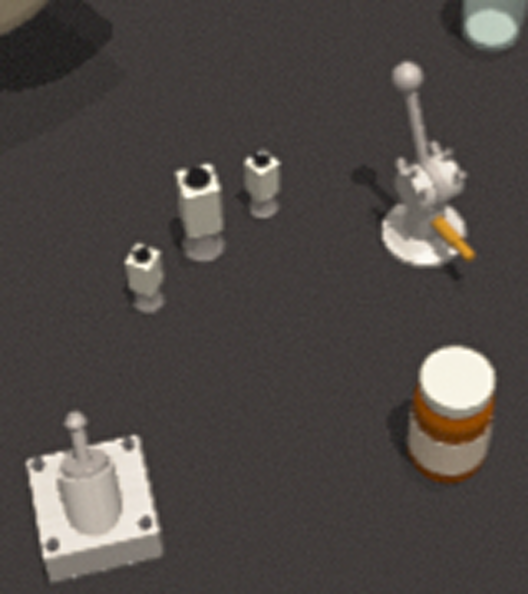

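View pics/t1.png

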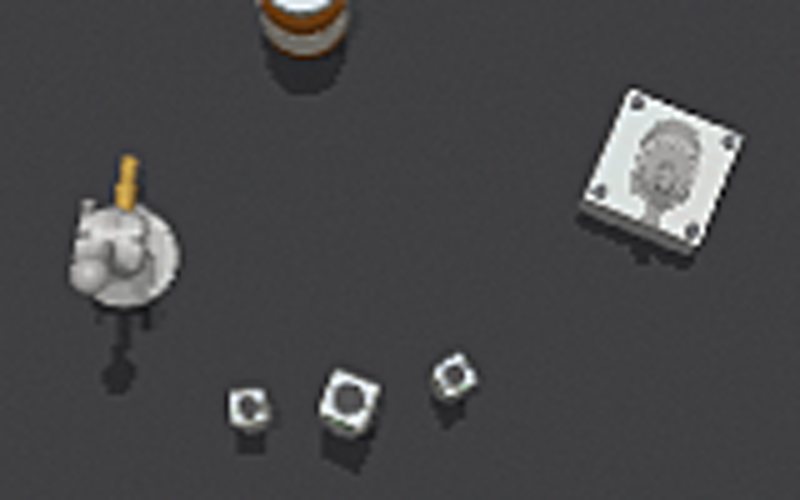

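Run:
```python
from h import *
a=load("s1");b=load("t1")
S=lambda x,y:(x/3.3+160-.35,y/3.3+120-.35); T=lambda x,y:(x/5+190-.4,y/5+140-.4)
print("knob",tri([(a,S(407,76)),(b,T(90,273))]))
print("foot top",atz(b,T(126,254),.008),atz(a,S(424,232),.008))
for n,p in dict(near_r=(700,255),bl=(583,205),tl=(632,88),tr=(744,135),br=(697,248)).items(): print(n,atz(b,T(*p),.045).round(4))
for n,p in dict(bl=(27,474),tl=(143,438),tr=(160,540),br=(44,562)).items(): print("S",n,atz(a,S(*p),.045).round(4))
print("nip scene@.115",atz(a,S(77,420),.115), "top",atz(b,T(663,172),.117))
for n,s,t in(("mid",(198,177),(349,399)),("left",(262,159),(249,405)),("right",(143,252),(455,375))):
    print(n,tri([(a,S(*s)),(b,T(*t))]))
for p in [(338,370),(381,380),(369,430),(320,412)]: print("midgrip corner",atz(b,T(*p),.094).round(4))
```

```text
knob (array([0.53103128, 0.15973475, 0.17226288]), [array([-0.2,  0. ]), array([-0.1, -0.1])])
foot top [0.57238688 0.15503783 0.008     ] [0.57527925 0.15465372 0.008     ]
near_r [ 0.5629 -0.264   0.045 ]
bl [ 0.6001 -0.1804  0.045 ]
tl [ 0.6875 -0.2189  0.045 ]
tr [ 0.6517 -0.2999  0.045 ]
br [ 0.568 -0.262  0.045]
S bl [ 0.585  -0.2704  0.045 ]
S tl [ 0.6147 -0.1804  0.045 ]
S tr [ 0.6967 -0.2212  0.045 ]
S br [ 0.6573 -0.3004  0.045 ]
nip scene@.115 [ 0.6085134 -0.2290275  0.115    ] top [ 0.60849842 -0.2274917   0.117     ]
mid (array([ 0.45574925, -0.00916375,  0.09465399]), [array([-0.4,  0.1]), array([-0.3, -0.2])])
left (array([0.45448361, 0.06084362, 0.06714605]), [array([-0.3,  0.1]), array([-0.3, -0.1])])
right (array([ 0.47508895, -0.08334503,  0.06772698]), [array([-0.5,  0.1]), array([-0.4, -0.2])])
midgrip corner [ 0.4753 -0.0027  0.094 ]
midgrip corner [ 0.4683 -0.0323  0.094 ]
midgrip corner [ 0.4339 -0.0238  0.094 ]
midgrip corner [0.4464 0.0097 0.094 ]
```

```bash
cat >> h.py <<'E'
def st():
    s=env.get_state(); return s
def plan(pos,yaw,p0=None,y0=None,n=10,skipturn=0):
    # tool pointing down, yaw = angle of tool y axis
    s=st(); M=R.from_quat(np.roll(s["orientation"],-1)).as_matrix()
    if p0 is None: p0=s["tcp_pos"]
    if y0 is None: y0=np.arctan2(M[1,1],M[0,1])
    d=np.array(pos)-p0; dy=yaw-y0
    y=y0; out=[]
    for i in range(n):
        c,sn=np.cos(y),np.sin(y)
        ty=np.array([c,sn,0]); tx=np.array([0,0,-1.]); tz=np.cross(tx,ty)
        v=d/n*100
        out.append([round(float(v@tx),2),round(float(v@ty),2),round(float(v@tz),2),round(-dy/n,3)]); y+=dy/n
    print("step cm",np.linalg.norm(d)/n*100); print(out)
    return np.array(pos),yaw
def info():
    s=st(); M=R.from_quat(np.roll(s["orientation"],-1)).as_matrix()
    print("t",round(s["clock"],2),"tcp",s["tcp_pos"].round(4),"yaw",round(float(np.arctan2(M[1,1],M[0,1])),4),"x",M[:,0].round(3),"F",s["wrist_force"].round(2),"T",s["ft_torque"].round(3),"gap",round(s["finger_gap"],4),"j",s["joint_pos"].round(3))
E
python3 - <<'E'
from h import *
info()
p,y=plan([.32,-.20,.30],-.7)
p,y=plan([.535,.158,.30],-.11,p,y)
p,y=plan([.535,.158,.155],-.11,p,y,n=4)
p,y=plan([.574,.155,.161],-.11,p,y,n=4)
E
```

```text
t 1.6 tcp [ 0.1276 -0.5607  0.2313] yaw -1.347 x [ 0. -0. -1.] F [ 0.14 -0.74  0.16] T [0.066 0.034 0.005] gap 0.0854 j [-1.487  0.313  0.046  1.304 -0.     1.431]
step cm 4.1453850164859345
[[-0.69, -3.09, -2.68, np.float64(-0.065)], [-0.69, -2.91, -2.87, np.float64(-0.065)], [-0.69, -2.72, -3.05, np.float64(-0.065)], [-0.69, -2.52, -3.22, np.float64(-0.065)], [-0.69, -2.3, -3.38, np.float64(-0.065)], [-0.69, -2.08, -3.52, np.float64(-0.065)], [-0.69, -1.85, -3.65, np.float64(-0.065)], [-0.69, -1.61, -3.76, np.float64(-0.065)], [-0.69, -1.36, -3.85, np.float64(-0.065)], [-0.69, -1.11, -3.93, np.float64(-0.065)]]
step cm 4.175990900373227
[[0.0, -0.66, -4.12, -0.059], [0.0, -0.42, -4.16, -0.059], [0.0, -0.17, -4.17, -0.059], [0.0, 0.07, -4.18, -0.059], [0.0, 0.32, -4.16, -0.059], [0.0, 0.57, -4.14, -0.059], [0.0, 0.81, -4.1, -0.059], [0.0, 1.05, -4.04, -0.059], [0.0, 1.29, -3.97, -0.059], [0.0, 1.52, -3.89, -0.059]]
step cm 3.6249999999999996
[[3.62, 0.0, 0.0, -0.0], [3.62, 0.0, 0.0, -0.0], [3.62, 0.0, 0.0, -0.0], [3.62, 0.0, 0.0, -0.0]]
step cm 0.989317946870467
[[-0.15, 0.98, -0.03, -0.0], [-0.15, 0.98, -0.03, -0.0], [-0.15, 0.98, -0.03, -0.0], [-0.15, 0.98, -0.03, -0.0]]
```

Request:
{"fn": "servo_tool", "kwargs": {"moves": [[-0.7,-3.1,-2.7,-0.065,-1],[-0.7,-2.9,-2.9,-0.065,-1],[-0.7,-2.7,-3.05,-0.065,-1],[-0.7,-2.5,-3.2,-0.065,-1],[-0.7,-2.3,-3.4,-0.065,-1],[-0.7,-2.1,-3.5,-0.065,-1],[-0.7,-1.85,-3.65,-0.065,-1],[-0.7,-1.6,-3.75,-0.065,-1],[-0.7,-1.35,-3.85,-0.065,-1],[-0.7,-1.1,-3.95,-0.065,-1]]}}

```text
clock: 2.85
tcp_pos: [0.3205, -0.1988, 0.3018]
orientation: [0.3, 0.641, 0.299, -0.64]
wrist_force: [-0.2, 0.1, 0.8]
finger_gap: 0.0855
```

Request:
{"fn": "servo_tool", "kwargs": {"moves": [[0,-0.65,-4.1,-0.059,-1],[0,-0.4,-4.15,-0.059,-1],[0,-0.15,-4.15,-0.059,-1],[0,0.05,-4.2,-0.059,-1],[0,0.3,-4.15,-0.059,-1],[0,0.55,-4.15,-0.059,-1],[0,0.8,-4.1,-0.059,-1],[0,1.05,-4.05,-0.059,-1],[0,1.3,-3.95,-0.059,-1],[0,1.5,-3.9,-0.059,-1]]}}

```text
clock: 4.1
tcp_pos: [0.5342, 0.1597, 0.3013]
orientation: [0.473, 0.526, 0.473, -0.525]
wrist_force: [0.5, -0.5, 0.5]
finger_gap: 0.0851
```

Run:
```python
from h import *
info()
w=shoot("wrist","w2"); save(w,"w2.png")
print([(np.round(d["location"],1).tolist(),round(d["conf"],2)) for d in models.pinpoint("lever_knob",w)],[(np.round(d["location"],1).tolist(),round(d["conf"],2)) for d in models.pinpoint("lever_hinge",w)])
info()
for X in [(.531,.16,.172),(.574,.155,.18),(.574,.155,.075)]: print(proj(w,X))
```

```text
t 4.1 tcp [0.5342 0.1597 0.3013] yaw -0.1049 x [ 0. -0. -1.] F [ 0.5  -0.51  0.49] T [-0.027 -0.05  -0.007] gap 0.0851 j [ 0.147  0.27   0.158  1.458 -0.     1.822]
[([252.4, 185.0], 0.84)] [([283.8, 165.1], 0.78), ([317.2, 340.5], 0.3)]
t 4.25 tcp [0.534  0.1598 0.3005] yaw -0.1045 x [-0.001 -0.    -1.   ] F [ 0.02 -0.75 -0.76] T [ 0.006  0.069 -0.047] gap 0.0859 j [ 0.147  0.271  0.157  1.457 -0.     1.822]
[250.15684472 182.49700539]
[292.35880189 185.05644012]
[281.97980977 164.08053923]
```

View pics/w2.png

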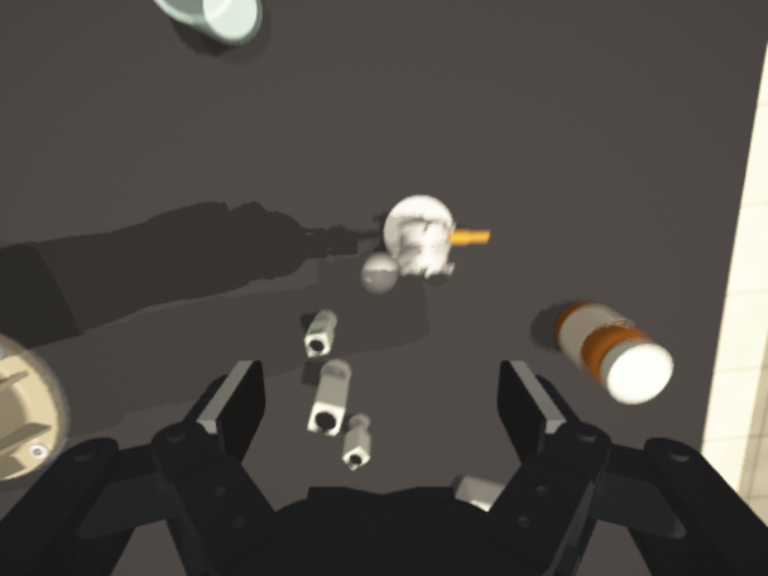

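Run:
```python
from h import *
w=load("w2"); a=load("s1");b=load("t1")
print(atz(w,(252.6,181.5),.172),atz(w,(283.8,165.1),.075),atz(w,(279.4,154.4),.008))
p=np.array([.534,.1598,.3005])
p,y=plan([.537,.158,.155],-.105,p,-.105,n=4)
p,y=plan([.576,.155,.161],-.105,p,y,n=3)
```

```text
[0.53366949 0.16081226 0.172     ] [0.57642599 0.15328869 0.075     ] [0.57670576 0.156861   0.008     ]
step cm 3.6385513944425742
[[3.64, 0.08, 0.04, -0.0], [3.64, 0.08, 0.04, -0.0], [3.64, 0.08, 0.04, -0.0], [3.64, 0.08, 0.04, -0.0]]
step cm 1.3190905958272894
[[-0.2, 1.3, -0.04, -0.0], [-0.2, 1.3, -0.04, -0.0], [-0.2, 1.3, -0.04, -0.0]]
```

Request:
{"fn": "servo_tool", "kwargs": {"moves": [[3.6,0.1,0,0,-1],[3.6,0.1,0,0,-1],[3.6,0.1,0,0,-1],[3.65,0,0.15,0,-1],[-0.2,1.3,0,0,-0.5],[-0.2,1.3,0,0,-0.3],[-0.2,1.3,-0.1,0,-0.1],[0,0,0,0,0.2],[0,0,0,0,0.6],[0,0,0,0,1]], "grip_force": 20}}

```text
clock: 5.5
tcp_pos: [0.5767, 0.1534, 0.1645]
orientation: [0.474, 0.527, 0.472, -0.525]
wrist_force: [1.8, -1.7, 6.3]
finger_gap: 0.0247
```

Run:
```python
from h import *
info()
a=shoot("scene","s3");b=shoot("top","t3");w=shoot("wrist","w3"); save(w,"w3.png")
crop(a,240,110,110,110,5,"s3.png"); crop(b,170,130,90,90,6,"t3.png")
```

```text
t 5.5 tcp [0.5767 0.1534 0.1645] yaw -0.1071 x [ 0.004 -0.    -1.   ] F [ 1.77 -1.73  6.32] T [-0.12  -0.187 -0.019] gap 0.0247 j [ 1.260e-01  3.780e-01 -2.600e-02  1.162e+00 -1.000e-03  1.804e+00]
```

View pics/s3.png

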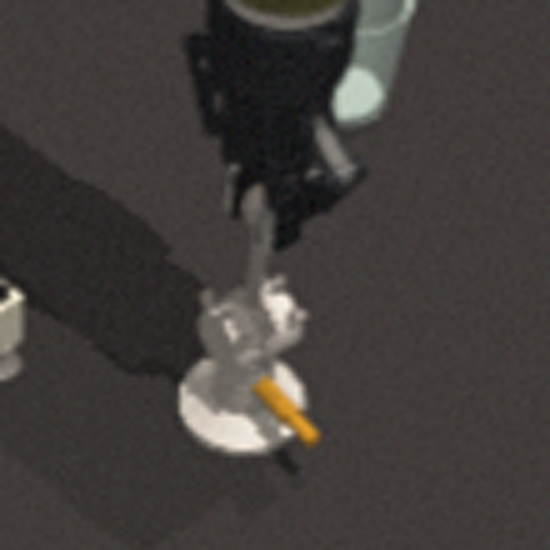

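View pics/w3.png

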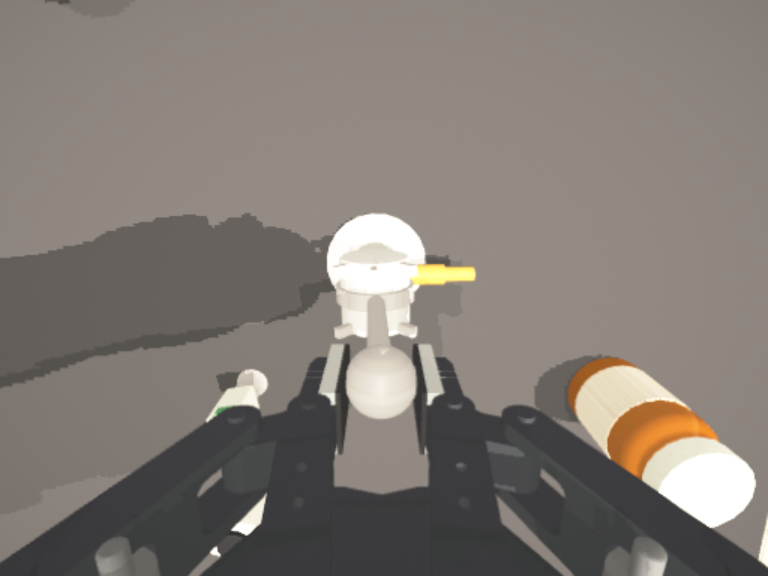

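Run:
```python
from h import *
w=load("w3")
print(atz(w,(253.6,253.6),.18),atz(w,(250.5,200),.096),atz(w,(250.7,174.5),.005), w["cx"],w["cy"])
M=np.array(w["extrinsics"]);print(M.round(3))
vx=np.array([np.cos(-.107),np.sin(-.107),0])
for X in [(.5767,.1534,.18),(.5755,.155,.075),(.5755,.155,.005)]: print(proj(w,X))
```

```text
[0.57711823 0.15433733 0.18      ] [0.57499002 0.15545136 0.096     ] [0.57451994 0.15478935 0.005     ] 253.69851758785475 191.60112873505503
[[ 0.994 -0.107  0.004 -0.558]
 [ 0.103  0.948 -0.302 -0.185]
 [ 0.028  0.301  0.953 -0.378]
 [ 0.     0.     0.     1.   ]]
[253.01104023 255.21159445]
[251.27187331 192.73998031]
[251.5219137  174.23529596]
```

Request:
{"fn": "servo_tool", "kwargs": {"moves": [[0,-0.15,0,0,1],[0,0,0,0,1],[0,0,0,0,0],[0,0,0,0,-0.5],[0,0,0,0,-1],[-4,0,0,0,-1],[-5,0,0,0,-1],[-4.5,0,0,0,-1],[0,-4,5,0,-1],[0,-4,5,0,-1]]}}

```text
clock: 6.9
tcp_pos: [0.4855, 0.0642, 0.2979]
orientation: [0.473, 0.526, 0.473, -0.525]
wrist_force: [0.5, -1.2, 0.3]
finger_gap: 0.0853
```

Run:
```python
from h import *
info()
a=shoot("scene","s4");w=shoot("wrist","w4"); save(w,"w4.png")
crop(a,160,110,190,190,3.1,"s4.png")
```

```text
t 6.9 tcp [0.4855 0.0642 0.2979] yaw -0.1054 x [ 0.001 -0.    -1.   ] F [ 0.5  -1.24  0.26] T [-0.08   0.004  0.024] gap 0.0853 j [-0.032  0.135 -0.021  1.415 -0.     1.644]
```

View pics/s4.png

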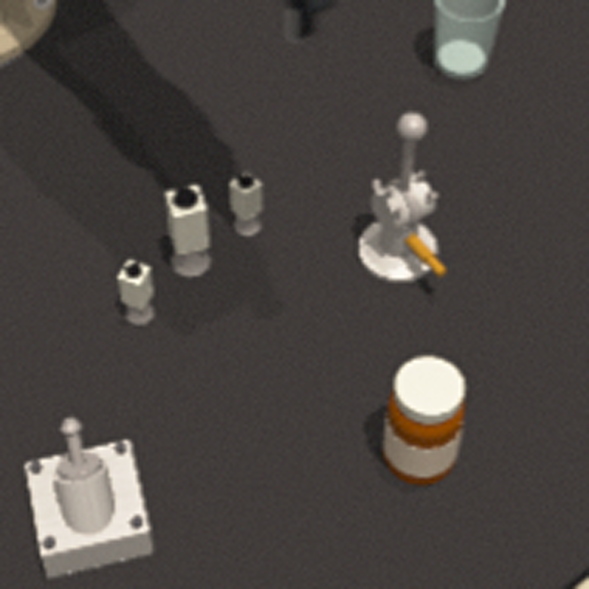

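View pics/w4.png

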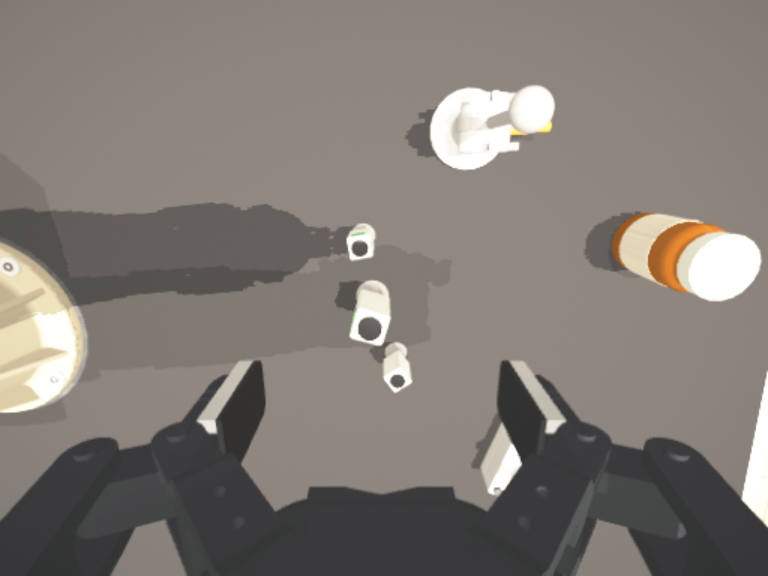

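Run:
```python
from h import *
w=load("w4");a=load("s4")
crop(w,215,170,75,100,6,"w4c.png")
W=lambda x,y:(x/1.5-.17,y/1.5-.17); S=lambda x,y:(x/3.1+160-.35,y/3.1+110-.35)
print("knob",atz(w,W(531,109),.18),atz(a,S(412,126),.18),tri([(w,W(531,109)),(a,S(412,126))]))
print("foot",atz(w,W(466,128),.008),atz(a,S(398,248),.008))
print("cap",atz(w,W(369.5,328),.098),atz(a,S(186,198),.098))
```

```text
knob [0.57675737 0.15483118 0.18      ] [0.57444444 0.15685466 0.18      ] (array([0.57603234, 0.1548776 , 0.18255008]), [array([ 0.2, -0.3]), array([-0.1,  0. ])])
foot [0.57207624 0.15646409 0.008     ] [0.57421747 0.15518566 0.008     ]
cap [ 0.45894663 -0.00950186  0.098     ] [ 0.45939095 -0.01012886  0.098     ]
```

View pics/w4c.png

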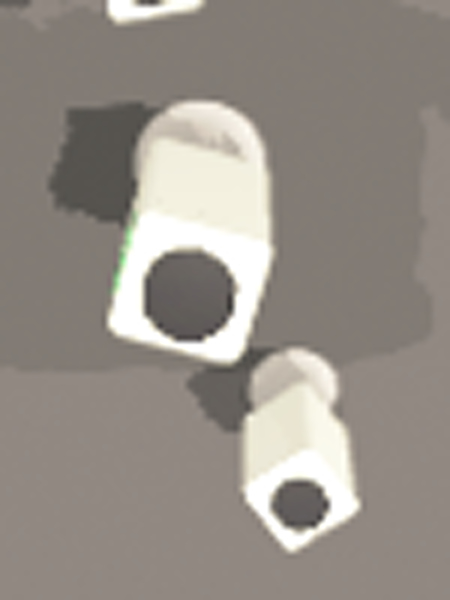

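Run:
```python
from h import *
w=load("w4")
C=np.array([atz(w,(x/6+215-.4,y/6+170-.4),.094) for x,y in [(138,212),(272,246),(240,362),(109,329)]])
print(C.round(4),C.mean(0))
for i in range(4):
    d=C[(i+1)%4]-C[i]; print(np.linalg.norm(d),np.degrees(np.arctan2(d[1],d[0])), np.arctan2(d[1],d[0]))
# nipple etc
```

```text
[[ 0.4493  0.0101  0.094 ]
 [ 0.4789 -0.0014  0.094 ]
 [ 0.4685 -0.0299  0.094 ]
 [ 0.4388 -0.0182  0.094 ]] [ 0.45886037 -0.00987932  0.094     ]
0.031831870152831655 -21.268346250214684 -0.371202668520436
0.030341949142531723 -110.1898010504577 -1.9231748304479932
0.03186392146308923 158.49413721520182 2.766244539512948
0.030209298816482554 69.75465514659838 1.2174484009013495
```

Run:
```python
from h import *
info()
p,y=plan([.459,-.010,.20],1.208)
p,y=plan([.459,-.010,.047],1.208,p,y,n=5)
```

```text
t 7.0 tcp [0.4808 0.0625 0.2974] yaw -0.1102 x [-0.004 -0.001 -1.   ] F [0.58 0.18 0.91] T [-0.015 -0.009 -0.077] gap 0.0854 j [-3.600e-02  1.300e-01 -2.800e-02  1.418e+00 -1.000e-03  1.645e+00]
step cm 1.2338557417144194
[[0.97, -0.14, 0.74, np.float64(-0.132)], [0.97, -0.23, 0.72, np.float64(-0.132)], [0.97, -0.33, 0.68, np.float64(-0.132)], [0.97, -0.41, 0.63, np.float64(-0.132)], [0.97, -0.49, 0.57, np.float64(-0.132)], [0.97, -0.56, 0.5, np.float64(-0.132)], [0.97, -0.63, 0.43, np.float64(-0.132)], [0.97, -0.68, 0.34, np.float64(-0.132)], [0.97, -0.72, 0.25, np.float64(-0.132)], [0.97, -0.74, 0.15, np.float64(-0.132)]]
step cm 3.0600000000000005
[[3.06, 0.0, 0.0, -0.0], [3.06, 0.0, 0.0, -0.0], [3.06, 0.0, 0.0, -0.0], [3.06, 0.0, 0.0, -0.0], [3.06, 0.0, 0.0, -0.0]]
```

Request:
{"fn": "servo_tool", "kwargs": {"moves": [[0.97,-0.14,0.74,-0.132,-1],[0.97,-0.23,0.72,-0.132,-1],[0.97,-0.33,0.68,-0.132,-1],[0.97,-0.41,0.63,-0.132,-0.3],[0.97,-0.49,0.57,-0.132,-0.3],[0.97,-0.56,0.5,-0.132,-0.3],[0.97,-0.63,0.43,-0.132,-0.3],[0.97,-0.68,0.34,-0.132,-0.3],[0.97,-0.72,0.25,-0.132,-0.3],[0.97,-0.74,0.15,-0.132,-0.3]], "grip_force": 20}}

```text
clock: 8.25
tcp_pos: [0.4642, -0.0076, 0.2003]
orientation: [0.696, 0.124, 0.696, -0.124]
wrist_force: [-0.7, -0.2, -1.5]
finger_gap: 0.0554
```

Run:
```python
from h import *
w=shoot("wrist","w5"); save(w,"w5.png")
info()
p,y=plan([.459,-.010,.047],1.208,n=5)
```

```text
t 8.3 tcp [ 0.4633 -0.0081  0.199 ] yaw 1.2208 x [-0.002 -0.    -1.   ] F [-0.99 -0.79 -0.43] T [-0.051  0.034  0.023] gap 0.0556 j [-0.191  0.114 -0.287  1.172 -0.     0.159]
step cm 3.0420525829255936
[[3.04, -0.07, -0.07, np.float64(0.003)], [3.04, -0.07, -0.07, np.float64(0.003)], [3.04, -0.07, -0.07, np.float64(0.003)], [3.04, -0.07, -0.07, np.float64(0.003)], [3.04, -0.07, -0.07, np.float64(0.003)]]
```

View pics/w5.png

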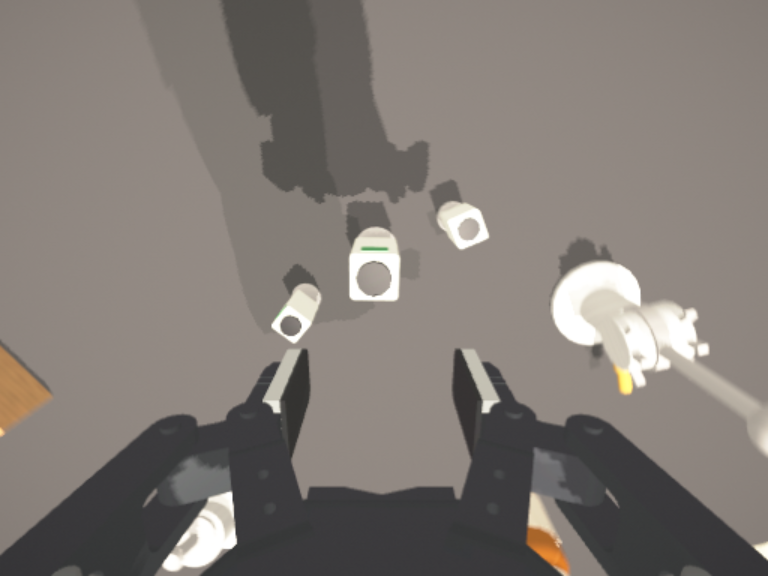

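Run:
```python
from h import *
w=load("w5")
print(atz(w,(374/1.5-.17,278/1.5-.17),.098)); info()
```

```text
[ 0.45720661 -0.01073131  0.098     ]
t 8.3 tcp [ 0.4633 -0.0081  0.199 ] yaw 1.2208 x [-0.002 -0.    -1.   ] F [-0.99 -0.79 -0.43] T [-0.051  0.034  0.023] gap 0.0556 j [-0.191  0.114 -0.287  1.172 -0.     0.159]
```

Request:
{"fn": "servo_tool", "kwargs": {"moves": [[3,-0.15,-0.15,0,-0.3],[3,0,0,0,-0.3],[3,0,0,0,-0.3],[3,0,0,0,-0.3],[3,0,0,0,-0.3],[0,0,0,0,-0.3],[0,0,0,0,0.3],[0,0,0,0,1],[0,0,0,0,1],[0,0,0,0,1]], "grip_force": 20}}

```text
clock: 9.55
tcp_pos: [0.4634, -0.0087, 0.0519]
orientation: [0.697, 0.126, 0.695, -0.126]
wrist_force: [-0.2, 0.2, 5.9]
finger_gap: 0.0318
```

Run:
```python
from h import *
info()
w=shoot("wrist","w6"); save(w,"w6.png");a=shoot("scene","s6");crop(a,160,110,190,190,3.1,"s6.png")
```

```text
t 9.55 tcp [ 0.4634 -0.0087  0.0519] yaw 1.2129 x [ 0.003 -0.001 -1.   ] F [-0.2   0.18  5.88] T [-0.008  0.009 -0.007] gap 0.0318 j [-0.192  0.238 -0.53   0.8   -0.     0.166]
```

View pics/w6.png

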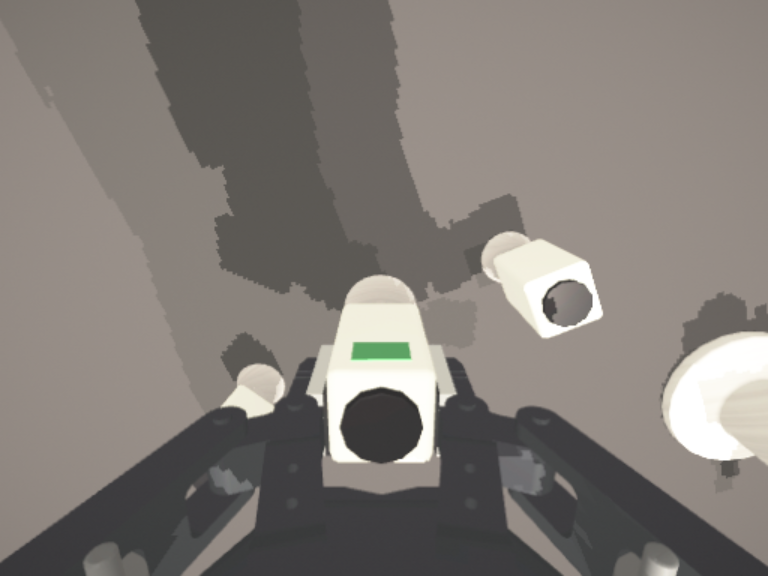

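View pics/s6.png

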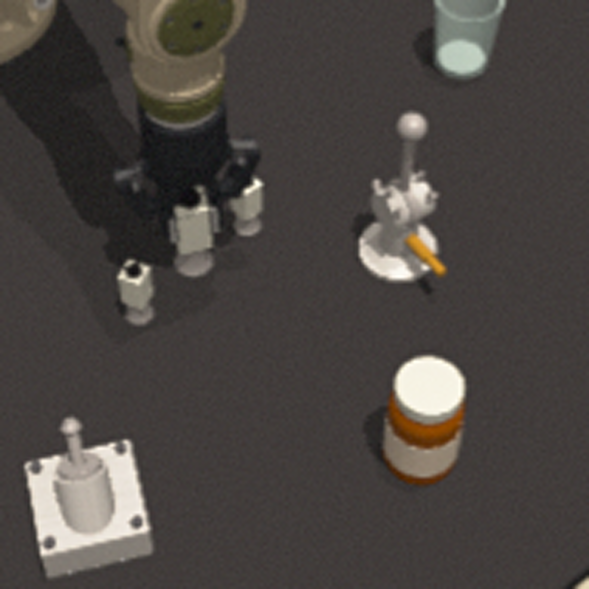

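Run:
```python
from h import *
w=load("w6")
print(atz(w,(381/1.5-.17,426/1.5-.17),.098)); info()
y=1.2129; 
for X in [(381,426)]:
    d=atz(w,(X[0]/1.5-.17,X[1]/1.5-.17),.098)-st()["tcp_pos"]; print("tool y,z off",d@[np.cos(y),np.sin(y),0],d@[np.sin(y),-np.cos(y),0])
```

```text
[ 0.45819516 -0.00768303  0.098     ]
t 9.65 tcp [ 0.4635 -0.0087  0.0519] yaw 1.2129 x [ 0.003 -0.001 -1.   ] F [0.53 0.29 6.85] T [-0.016 -0.032 -0.026] gap 0.0314 j [-0.192  0.238 -0.53   0.8    0.     0.166]
tool y,z off -0.000891671065042508 -0.005284488244996455
```

Request:
{"fn": "servo_tool", "kwargs": {"moves": [[0,0,0,0,0],[0,0,-0.25,0,0],[0,0,-0.25,0,0],[0,0,0,0,0],[0,0,0,0,1],[0,0,0,0,1],[0,0,-0.4,0,1],[0,0,-0.4,0,1],[0,0,-0.4,0,1],[0,0,-0.4,0,1]], "grip_force": 20}}

```text
clock: 10.9
tcp_pos: [0.4423, -0.001, 0.0508]
orientation: [0.696, 0.126, 0.696, -0.126]
wrist_force: [-0.1, -0.4, -0.8]
finger_gap: 0.0319
```

Run:
```python
from h import *
info()
a=shoot("scene","s7");crop(a,160,110,190,190,3.1,"s7.png");w=shoot("wrist","w7"); save(w,"w7.png")
```

```text
t 10.9 tcp [ 0.4423 -0.001   0.0508] yaw 1.213 x [ 0. -0. -1.] F [-0.09 -0.39 -0.81] T [-0.121 -0.3   -0.038] gap 0.0319 j [-0.184  0.205 -0.578  0.788 -0.     0.174]
```

View pics/w7.png

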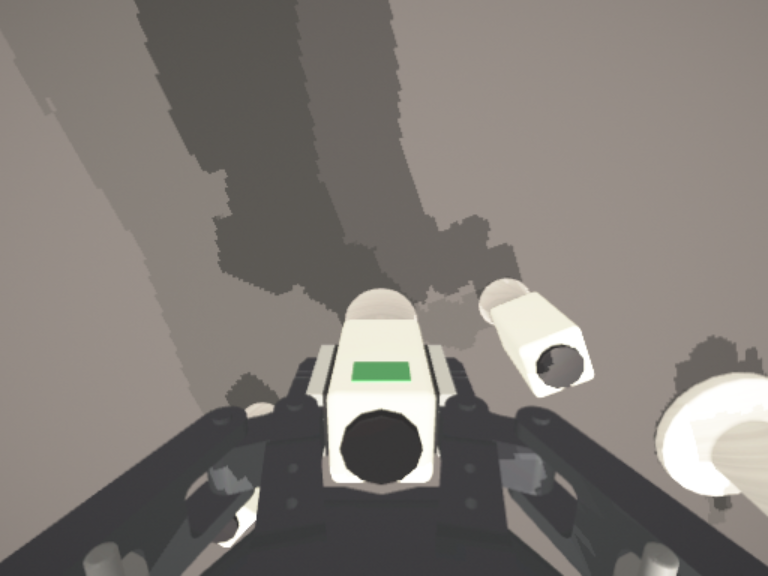

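View pics/s7.png

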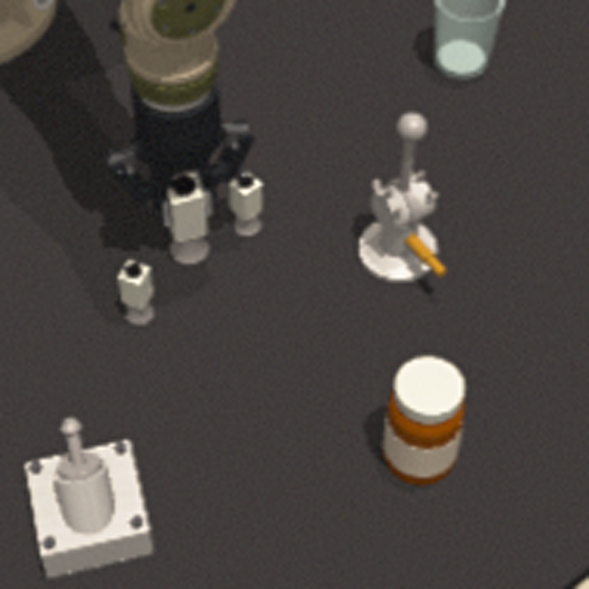

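Run:
```python
from h import *
w=load("w7"); y=1.213; info()
for z in(.095,.098,.1):
    d=atz(w,(381/1.5-.17,446/1.5-.17),z)-st()["tcp_pos"]; print(d.round(4),"tool y,z off",d@[np.cos(y),np.sin(y),0],d@[np.sin(y),-np.cos(y),0])
```

```text
t 11.0 tcp [ 0.4419 -0.0009  0.0508] yaw 1.2132 x [-0.  0. -1.] F [-0.54 -0.11 -0.01] T [0.051 0.116 0.053] gap 0.0317 j [-0.184  0.205 -0.578  0.788  0.     0.174]
[ 0.0025 -0.0019  0.0442] tool y,z off -0.000861191740922176 0.0029908731502168925
[ 0.0002 -0.001   0.0472] tool y,z off -0.0008609834031680281 0.0005617192347192174
[-0.0013 -0.0004  0.0492] tool y,z off -0.0008608445113319186 -0.0010577167089458638
```

Run:
```python
from h import *
a=load("s7");b=shoot("top","t7");crop(b,280,130,90,90,6,"t7.png");crop(a,160,230,60,70,8,"s7b.png")
b=optics.read_camera("top");a=optics.read_camera("scene")
for n,p in(("top",b),("scene",a)):
  for k in("nipple_top","block"):
    for d in models.pinpoint(k,p)[:2]: print(n,k,np.round(d["location"],1),round(d["conf"],2),atz(p,d["location"],.117 if k[0]=="n" else 0).round(4))
info()
p,y=plan([.442,-.001,.205],1.213,n=4)
p,y=plan([.600,-.215,.205],1.16,p,y,n=6)
```

```text
top nipple_top [318.8 176.1] 0.5 [ 0.6012 -0.2155  0.117 ]
scene nipple_top [307.4 130.5] 0.52 [0.4998 0.2877 0.117 ]
scene nipple_top [180.9 246.1] 0.42 [ 0.6045 -0.2322  0.117 ]
scene block [188.3 278.5] 0.82 [ 0.6321 -0.2441  0.    ]
t 11.35 tcp [ 0.4421 -0.0009  0.0507] yaw 1.2131 x [-0.001  0.    -1.   ] F [-1.79  1.17  2.74] T [0.213 0.522 0.04 ] gap 0.0318 j [-0.184  0.205 -0.578  0.789  0.     0.174]
step cm 3.856785893890936
[[-3.86, -0.0, -0.0, np.float64(0.0)], [-3.86, -0.0, -0.0, np.float64(0.0)], [-3.86, -0.0, -0.0, np.float64(0.0)], [-3.86, -0.0, -0.0, np.float64(0.0)]]
step cm 4.433458644845529
[[0.0, -2.42, 3.72, 0.009], [0.0, -2.39, 3.74, 0.009], [0.0, -2.35, 3.76, 0.009], [0.0, -2.32, 3.78, 0.009], [0.0, -2.29, 3.8, 0.009], [0.0, -2.25, 3.82, 0.009]]
```

View pics/t7.png

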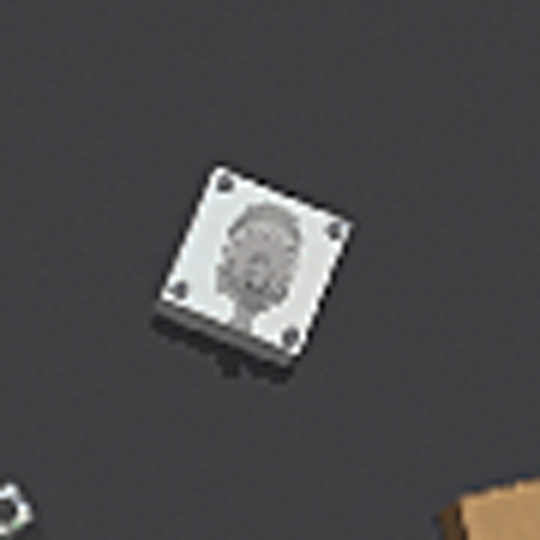

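View pics/s7b.png

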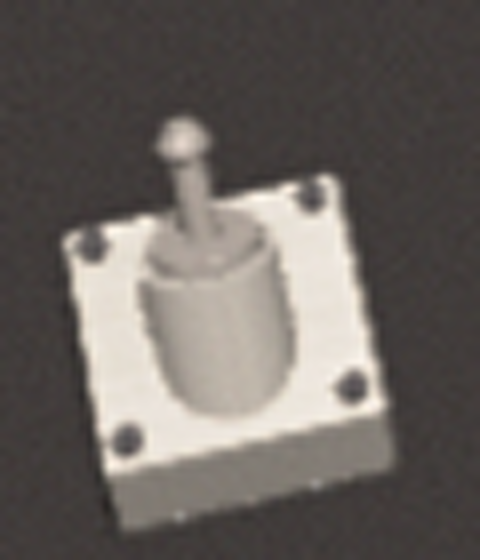

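Request:
{"fn": "servo_tool", "kwargs": {"moves": [[-3.85,0,0,0,1],[-3.85,0,0,0,1],[-3.85,0,0,0,1],[-3.85,0,0,0,1],[0,-2.4,3.7,0.009,1],[0,-2.4,3.75,0.009,1],[0,-2.35,3.75,0.009,1],[0,-2.3,3.8,0.009,1],[0,-2.3,3.8,0.009,1],[0,-2.25,3.8,0.009,1]], "grip_force": 40}}

```text
clock: 12.6
tcp_pos: [0.601, -0.2163, 0.2036]
orientation: [0.692, 0.145, 0.693, -0.145]
wrist_force: [0.2, 0.3, -2.9]
finger_gap: 0.0315
```

Run:
```python
from h import *
a=load("s7");b=load("t7")
T=np.array([atz(b,(x/6+280-.42,y/6+130-.42),.046) for x,y in [(226,184),(336,230),(290,337),(180,289)]])
S=np.array([atz(a,(x/8+160-.44,y/8+230-.44),.046) for x,y in [(92,247),(313,195),(353,385),(127,440)]])
for C in(T,S):
    print(C.mean(0).round(4)); 
    for i in range(4): d=C[(i+1)%4]-C[i]; print(round(np.linalg.norm(d),4), round((np.arctan2(d[1],d[0])+.785)%(np.pi/2)-.785,3))
print("nip S",atz(a,(182/8+160-.44,128/8+230-.44),.117), "neckbase boss end",atz(a,(205/8+160-.44,238/8+230-.44),.082))
print("nip T head",atz(b,(259/6+280-.42,268/6+130-.42),.115))
w=shoot("wrist","w8"); save(w,"w8.png"); info()
```

```text
[ 0.6283 -0.2408  0.046 ]
0.0723 -0.414
0.0728 -0.435
0.0721 -0.427
0.0719 -0.432
[ 0.6305 -0.2402  0.046 ]
0.0731 -0.401
0.0715 -0.42
0.0723 -0.402
0.0713 -0.408
nip S [ 0.60533175 -0.22865344  0.117     ] neckbase boss end [ 0.62327916 -0.23678093  0.082     ]
nip T head [ 0.60805666 -0.2296843   0.115     ]
t 12.65 tcp [ 0.604  -0.2214  0.2025] yaw 1.1552 x [ 0.001 -0.003 -1.   ] F [ 7.22 -4.69 -2.6 ] T [-0.524 -0.71  -0.009] gap 0.0318 j [-0.475  0.455  0.184  1.298 -0.002 -0.059]
```

View pics/w8.png

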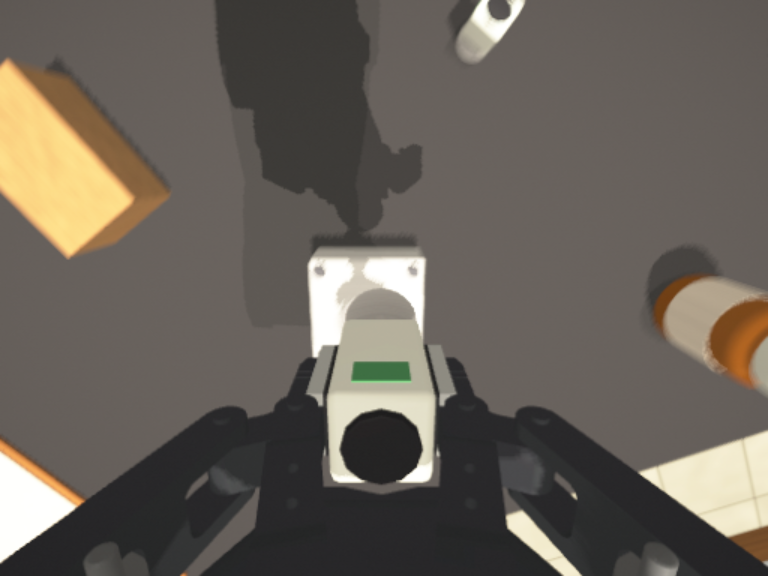

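Run:
```python
from h import *
w=load("w8"); e=np.array([-.9143,.405,0]); yb=np.array([.405,.9143,0])
A=atz(w,(320/1.5-.17,269.5/1.5-.17),.046);B=atz(w,(413/1.5-.17,268.5/1.5-.17),.046)
print(A,B,np.linalg.norm(A-B), "angle",np.arctan2(*(B-A)[1::-1]))
m=(A+B)/2; print("center est",m-.036*e, "nipple",m-.006*e)
w=shoot("wrist","w9"); save(w,"w9.png"); info()
```

```text
[ 0.58511901 -0.26169023  0.046     ] [ 0.61307165 -0.19566619  0.046     ] 0.07169744647536055 angle 1.1703065655357605
center est [ 0.63201013 -0.24325821  0.046     ] nipple [ 0.60458113 -0.23110821  0.046     ]
t 12.7 tcp [ 0.6023 -0.219   0.2023] yaw 1.1555 x [-0.    -0.001 -1.   ] F [-0.34  0.57 -2.26] T [0.017 0.087 0.015] gap 0.0319 j [-4.730e-01  4.520e-01  1.800e-01  1.298e+00 -1.000e-03 -5.800e-02]
```

Request:
{"fn": "servo_tool", "kwargs": {"moves": [[0,-0.4,0.5,0,1],[0,-0.4,0.5,0,1],[0,0,0,0,1],[0,0,0,0,1],[1,0,0,0,1],[1,0,0,0,1],[1,0,0,0,1],[0.5,0,0,0,1],[0,0,0,0,1],[0,0,0,0,1]], "grip_force": 40}}

```text
clock: 13.95
tcp_pos: [0.6066, -0.2265, 0.1701]
orientation: [0.692, 0.144, 0.692, -0.145]
wrist_force: [-0.1, -0.5, -3.0]
finger_gap: 0.0316
```

Run:
```python
from h import *
info()
a=shoot("scene","s10");crop(a,150,190,100,100,5.5,"s10.png")
```

```text
t 13.95 tcp [ 0.6066 -0.2265  0.1701] yaw 1.1589 x [ 0. -0. -1.] F [-0.1  -0.5  -3.02] T [ 0.065 -0.018  0.039] gap 0.0316 j [-0.481  0.476  0.138  1.232 -0.    -0.069]
```

View pics/s10.png

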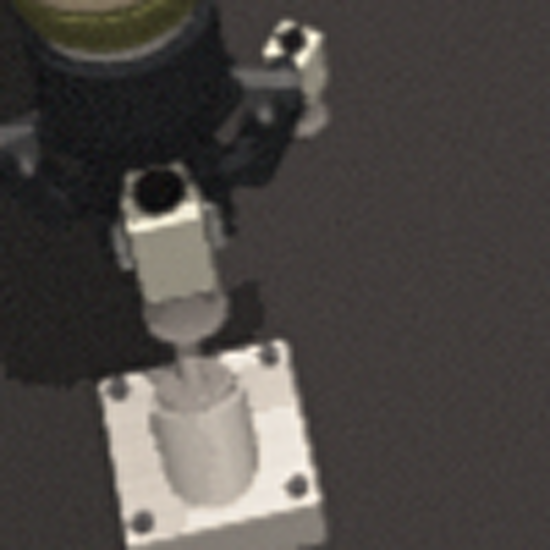

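Request:
{"fn": "servo_tool", "kwargs": {"moves": [[0,-0.3,0.3,0,1],[0,0,0,0,1],[0.6,0,0,0,1],[0.6,0,0,0,1],[0,0,0,0,1],[0,0,0,0,1],[0,0,0,0,1],[0,0,0,0,1],[0,0,0,0,1],[0,0,0,0,1]], "grip_force": 20}}

```text
clock: 15.25
tcp_pos: [0.608, -0.2303, 0.1579]
orientation: [0.692, 0.145, 0.692, -0.145]
wrist_force: [-0.9, -0.3, -3.3]
finger_gap: 0.0317
```

Run:
```python
from h import *
info()
a=shoot("scene","s11");crop(a,150,190,100,100,5.5,"s11.png")
```

```text
t 15.25 tcp [ 0.608  -0.2303  0.1579] yaw 1.159 x [ 0. -0. -1.] F [-0.87 -0.27 -3.3 ] T [-0.024  0.07  -0.012] gap 0.0317 j [-0.485  0.487  0.125  1.209 -0.    -0.074]
```

View pics/s11.png

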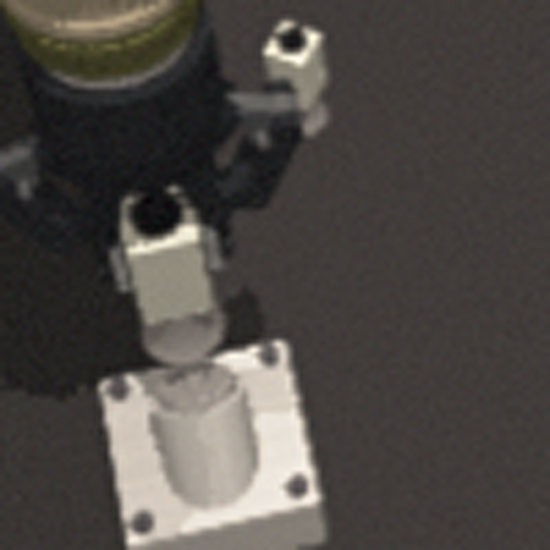

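Request:
{"fn": "servo_tool", "kwargs": {"moves": [[0.02,0,-0.45,0,1],[0.05,0,-0.45,0,1],[0.08,0,-0.45,0,1],[0.1,0,-0.45,0,1],[0.14,0,-0.45,0,1],[0.17,0,-0.45,0,1],[0.19,0,-0.45,0,1],[0.2,0,-0.45,0,1],[0,0,0,0,1],[0,0,0,0,1]], "grip_force": 20}}

```text
clock: 16.55
tcp_pos: [0.5776, -0.2172, 0.1508]
orientation: [0.695, 0.144, 0.69, -0.145]
wrist_force: [5.8, -2.1, 4.7]
finger_gap: 0.0314
```

Run:
```python
from h import *
info()
a=shoot("scene","s12");crop(a,140,170,110,110,5.4,"s12.png");w=shoot("wrist","w12"); save(w,"w12.png")
```

```text
t 16.55 tcp [ 0.5776 -0.2172  0.1508] yaw 1.159 x [ 0.007 -0.003 -1.   ] F [ 5.83 -2.07  4.68] T [-0.447 -1.336  0.033] gap 0.0314 j [-0.49   0.42   0.003  1.146  0.    -0.078]
```

View pics/s12.png

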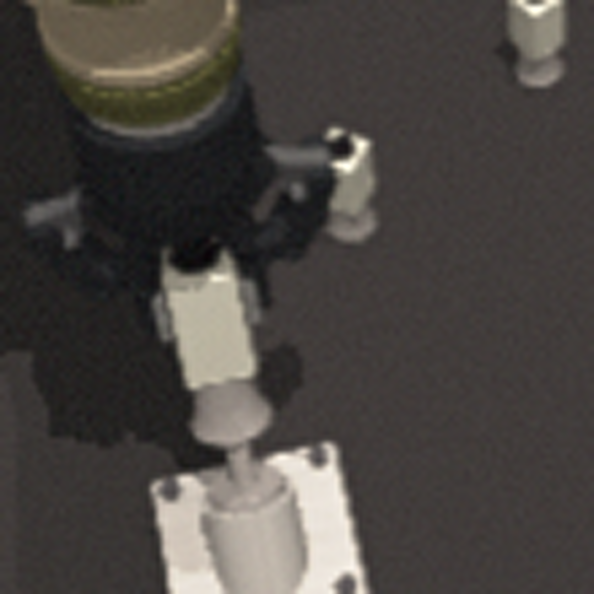

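View pics/w12.png

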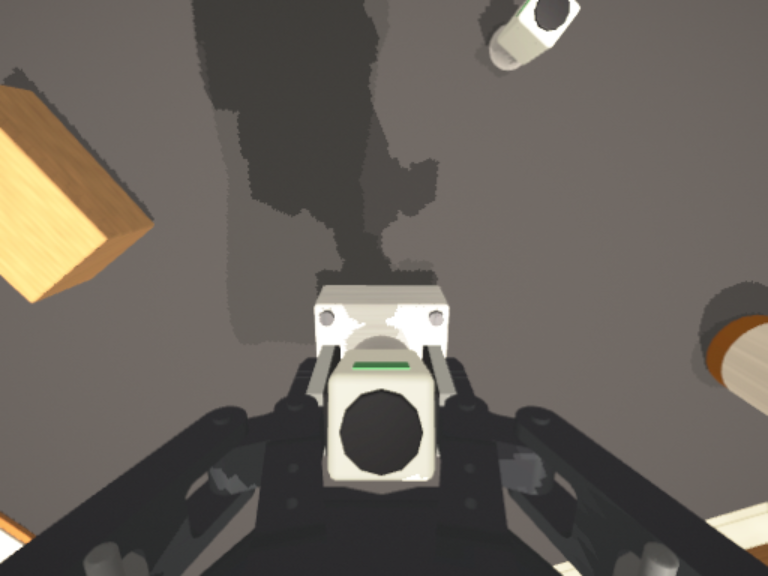

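```bash
cat >> h.py <<'E'
def tester_pts(tcp,th,g,o,e,yb):
    # th tilt towards e; g: mouth->grasp distance; o: axis offset along e at grasp
    G=np.array(tcp)+[0,0,.019]; n=np.sin(th)*e+np.cos(th)*np.array([0,0,1.]); pe=np.cos(th)*e-np.sin(th)*np.array([0,0,1.])
    return G,n,pe
def model(p,tcp,th,g,o,e,yb,feats):
    G,n,pe=tester_pts(tcp,th,g,o,e,yb); out=[]
    for (ax,of,ly) in feats: out.append(proj(p,G+(ax-g)*n+(of+o)*pe+ly*yb))
    return np.array(out)
E
python3 - <<'E'
from h import *
w=load("w12");crop(w,200,215,110,120,6,"w12c.png")
w=load("w8");crop(w,200,195,110,140,5,"w8c.png")
E
```

```text
(no output)
```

View pics/w12c.png

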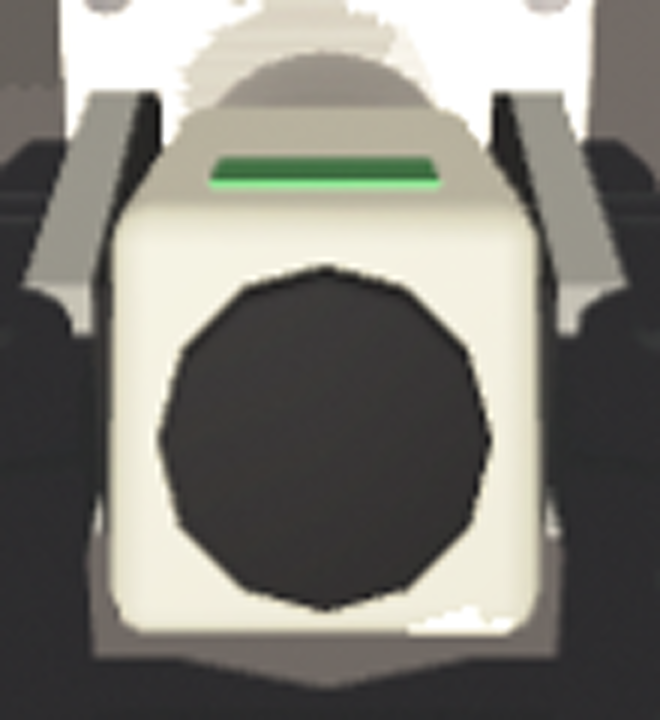

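View pics/w8c.png

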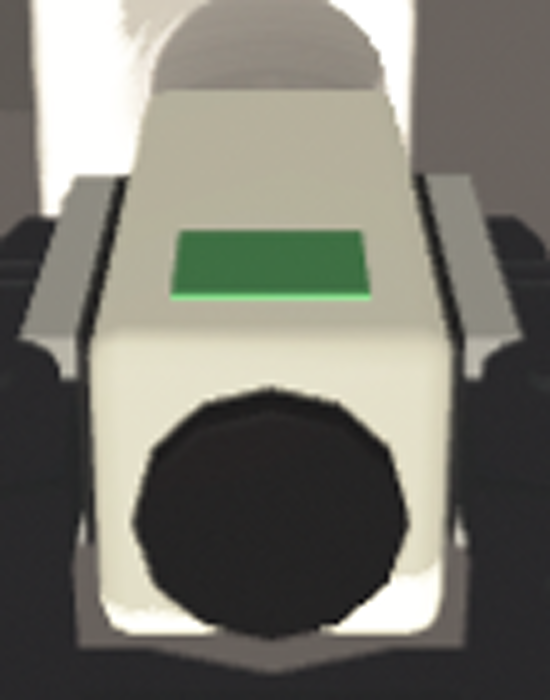

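```bash
cat > fit.py <<'E'
from h import *
from scipy.optimize import least_squares
e=np.array([-.917,.399,0]); yb=np.array([.399,.917,0])
F=[(.098,0,0),(.034,.016,0),(.094,.016,0),(.094,-.016,0)]
def fit(w,tcp,rows,F=F):
    f=lambda v: model(w,tcp,v[0],v[1],v[2],e,yb,F)[:,1]-rows
    r=least_squares(f,[.2,.07,0.],x_scale=[.1,.01,.01]); print("th deg",np.degrees(r.x[0]).round(1),"g",r.x[1].round(4),"o",r.x[2].round(4),"res",r.fun.round(2))
    G,n,pe=tester_pts(tcp,*r.x,e,yb); m=G-r.x[1]*n+r.x[2]*pe; print("mouth",m.round(4),"seat",(m+.028*n).round(4)); return r.x
if __name__=="__main__":
    fit(load("w8"),[.604,-.2214,.2025],np.array([518,90,332,632])/5+195-.4)
    fit(load("w12"),[.5776,-.2172,.1508],np.array([438,105,210,632])/6+215-.42)
E
python3 fit.py
```

```text
th deg 1.1 g 0.0727 o -0.0002 res [-0.21 -0.03  0.12  0.12]
mouth [ 0.6055 -0.222   0.1488] seat [ 0.605  -0.2218  0.1768]
th deg 19.0 g 0.0766 o -0.0072 res [ 0.02  0.   -0.01 -0.01]
mouth [ 0.6066 -0.2298  0.0997] seat [ 0.5983 -0.2262  0.1262]
```

Request:
{"fn": "servo_tool", "kwargs": {"moves": [[0.1,0,-0.4,0,1],[0.1,0,-0.4,0,1],[0.1,0,-0.4,0,1],[0.1,0,-0.4,0,1],[0,0,0,0,1],[0,0,0,0,1],[0,0,0,0,1],[0,0,0,0,1],[0,0,0,0,1],[0,0,0,0,1]], "grip_force": 20}}

```text
clock: 17.9
tcp_pos: [0.5619, -0.2105, 0.1457]
orientation: [0.694, 0.144, 0.691, -0.145]
wrist_force: [4.7, -3.2, 4.1]
finger_gap: 0.0314
```

Run:
```python
from h import *
info()
a=shoot("scene","s13");crop(a,140,170,110,110,5.4,"s13.png");w=shoot("wrist","w13"); crop(w,200,215,110,120,6,"w13c.png")
```

```text
t 17.9 tcp [ 0.5619 -0.2105  0.1457] yaw 1.1589 x [ 0.004 -0.002 -1.   ] F [ 4.68 -3.24  4.06] T [-0.61  -1.282  0.014] gap 0.0314 j [-0.492  0.394 -0.05   1.123 -0.    -0.08 ]
```

View pics/s13.png

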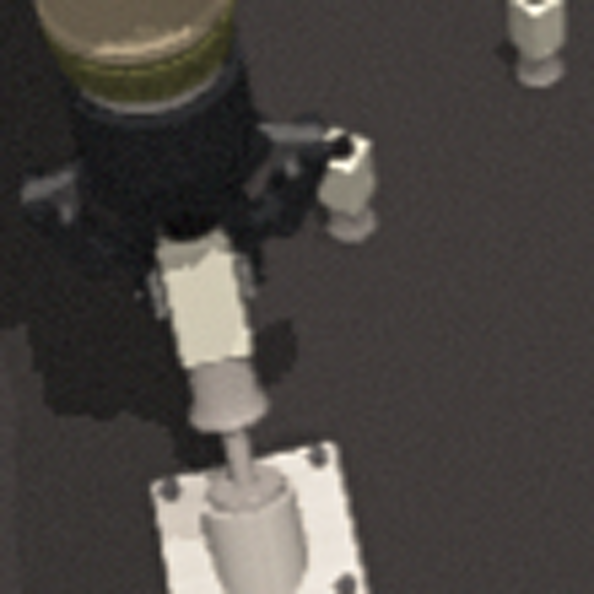

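View pics/w13c.png

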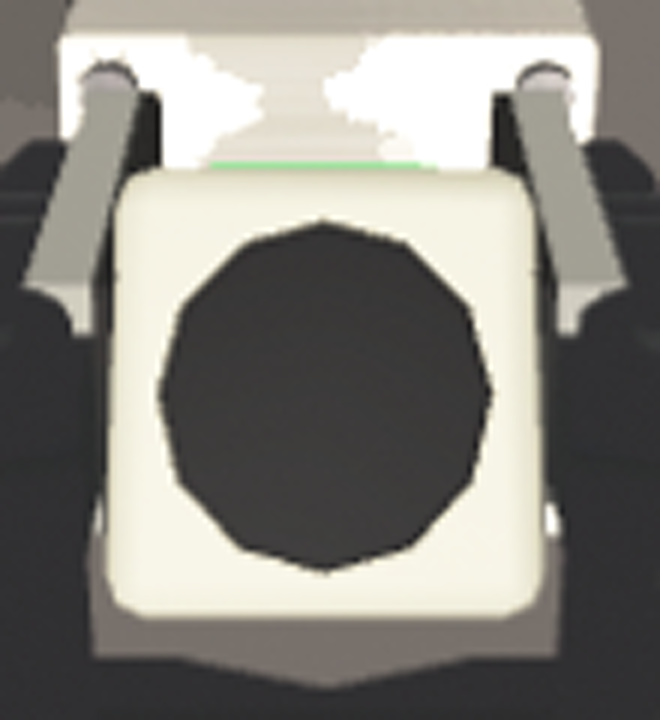

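```bash
cat > fit2.py <<'E'
from fit import *
F2=[(.098,.012,0),(.098,-.012,0),(.094,.016,0),(.094,-.016,0)]
def fit2(w,tcp,rows,span,gprior=None):
    def f(v):
        q=model(w,tcp,v[0],v[1],v[2],e,yb,F2)[:,1]-rows
        c=model(w,tcp,v[0],v[1],v[2],e,yb,[(.098,0,.012),(.098,0,-.012)])[:,0]
        return np.append(q,[(abs(c[0]-c[1])-span)])
    r=least_squares(f,[.4,.075,0.],x_scale=[.1,.01,.01]); print("th deg",np.degrees(r.x[0]).round(1),"g",r.x[1].round(4),"o",r.x[2].round(4),"res",r.fun.round(2))
    G,n,pe=tester_pts(tcp,*r.x,e,yb); m=G-r.x[1]*n+r.x[2]*pe; print("mouth",m.round(4),"seat",(m+.028*n).round(4)); return r.x
if __name__=="__main__":
    fit2(load("w12"),[.5776,-.2172,.1508],np.array([268,609,210,632])/6+215-.42,331/6)
    fit2(load("w13"),[.5619,-.2105,.1457],np.array([220,572,168,618])/6+215-.42,332/6)
E
python3 fit2.py
```

```text
th deg 18.7 g 0.0744 o -0.0064 res [ 0.73 -0.62 -0.64  0.53 -0.06]
mouth [ 0.605  -0.2291  0.1014] seat [ 0.5968 -0.2255  0.1279]
th deg 30.5 g 0.0746 o -0.0078 res [ 0.18 -0.23 -0.04  0.09  0.13]
mouth [ 0.6028 -0.2283  0.1044] seat [ 0.5898 -0.2226  0.1285]
```

Request:
{"fn": "servo_tool", "kwargs": {"moves": [[0,0,0,0,1],[-0.2,0,0.35,0,1],[0.26,0,0.15,0,1],[0.26,0,0.15,0,1],[0.26,0,0.15,0,1],[0.26,0,0.15,0,1],[0,0,0,0,1],[0,0,0,0,1],[0,0,0,0,1],[0,0,0,0,1]], "grip_force": 60}}

```text
clock: 19.25
tcp_pos: [0.5691, -0.2133, 0.1373]
orientation: [0.693, 0.144, 0.692, -0.145]
wrist_force: [-1.0, 0.5, 9.3]
finger_gap: 0.0314
```

Run:
```python
from h import *
info()
a=shoot("scene","s14");crop(a,140,170,110,110,5.4,"s14.png");w=shoot("wrist","w14"); crop(w,200,215,110,120,6,"w14c.png")
```

```text
t 19.25 tcp [ 0.5691 -0.2133  0.1373] yaw 1.1591 x [ 0.001 -0.001 -1.   ] F [-1.02  0.45  9.29] T [-0.086 -0.274 -0.047] gap 0.0314 j [-0.491  0.416 -0.038  1.116 -0.    -0.079]
```

View pics/s14.png

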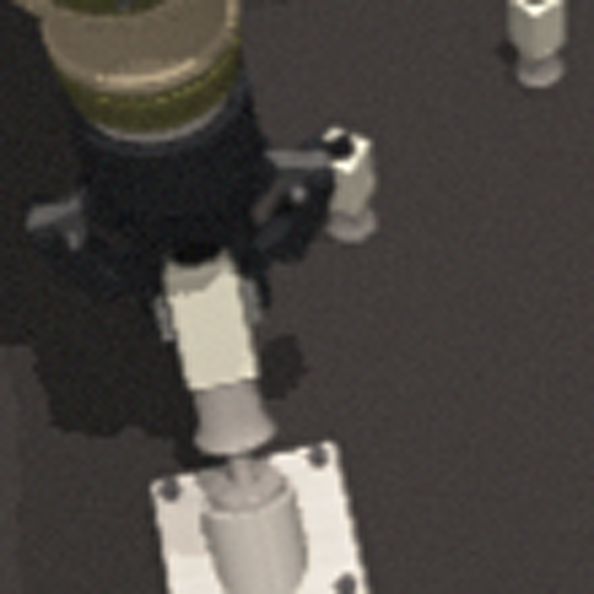

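View pics/w14c.png

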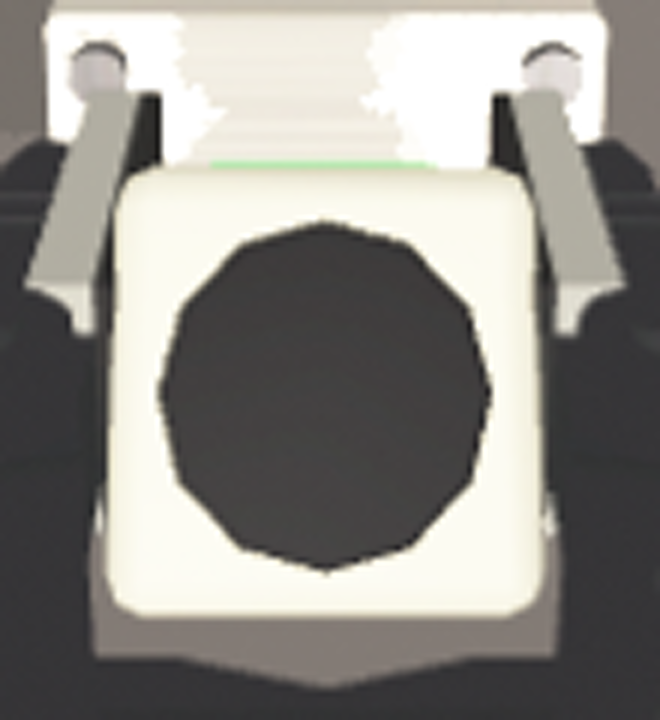

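Request:
{"fn": "servo_tool", "kwargs": {"moves": [[0.08,0,-0.13,0,1],[0.17,0,0.1,0,1],[0.17,0,0.1,0,1],[0.17,0,0.1,0,1],[0.17,0,0.1,0,1],[0,0,0,0,1],[0,0,0,0,1],[0,0,0,0,1],[0,0,0,0,1],[0,0,0,0,1]], "grip_force": 80}}

```text
clock: 20.6
tcp_pos: [0.5749, -0.2157, 0.1306]
orientation: [0.695, 0.144, 0.689, -0.145]
wrist_force: [6.2, -1.3, 7.9]
finger_gap: 0.031
```

Run:
```python
from h import *
info()
a=shoot("scene","s15");crop(a,140,170,110,110,5.4,"s15.png");w=shoot("wrist","w15"); crop(w,200,215,110,120,6,"w15c.png")
```

```text
t 20.6 tcp [ 0.5749 -0.2157  0.1306] yaw 1.1593 x [ 0.008 -0.003 -1.   ] F [ 6.17 -1.3   7.94] T [-0.661 -1.763 -0.012] gap 0.031 j [-4.900e-01  4.260e-01 -3.900e-02  1.097e+00  1.000e-03 -7.900e-02]
```

View pics/s15.png

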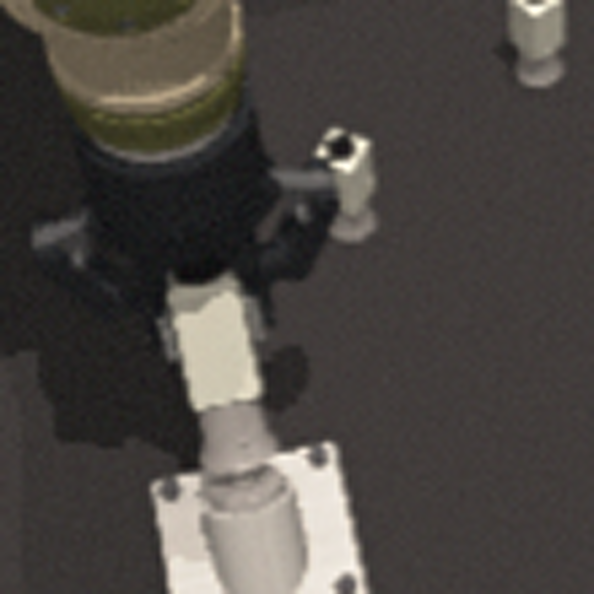

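View pics/w15c.png

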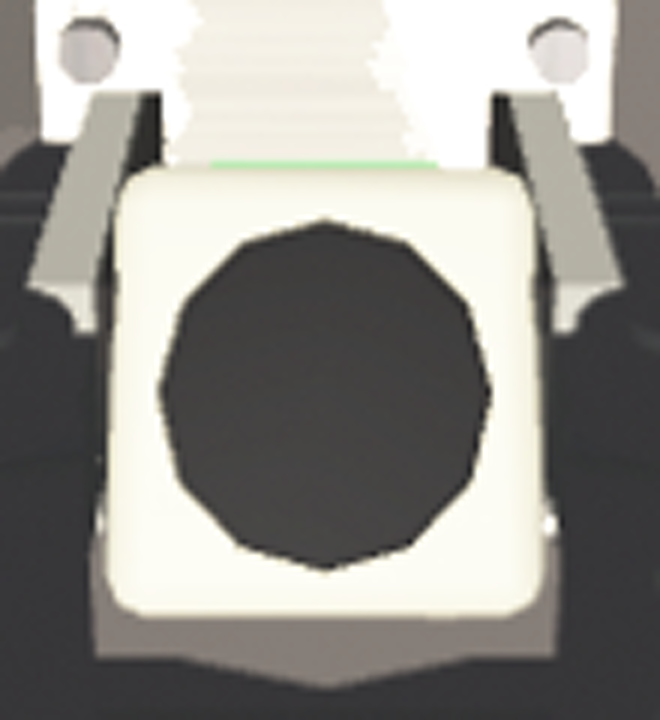

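Request:
{"fn": "servo_tool", "kwargs": {"moves": [[-0.11,0,0.19,0,1],[0,0,0,0,1],[0.17,0,0.1,0,1],[0.17,0,0.1,0,1],[0,0,0,0,1],[0,0,0,0,1],[0,0,0,0,1],[0,0,0,0,1],[0,0,0,0,1],[0,0,0,0,1]], "grip_force": 80}}

```text
clock: 21.95
tcp_pos: [0.5768, -0.2163, 0.128]
orientation: [0.694, 0.144, 0.691, -0.145]
wrist_force: [3.0, 0.9, 8.8]
finger_gap: 0.0313
```

```bash
cat >> h.py <<'E'
def con():
    s=st(); F=s["wrist_force"]+[0,0,2.9]; e=np.array([-.917,.399,0]); fe=F@e; z=F[2]
    print("axial",round(.5*fe+.866*z,1),"perp(+e)",round(.866*fe-.5*z,1),"lat y",round(F@[.399,.917,0],1))
    d=s["tcp_pos"]-np.array([.5749,-.2157,.1306]); m=np.array([.6158,-.2335,.0893])+d; q=m-[.6213,-.2375,.082]
    print("mouth-boss: along",(q@e*.5+.866*q[2]).round(4),"perp",(q@e*.866-.5*q[2]).round(4))
E
python3 - <<'E'
from h import *
info();con()
E
```

```text
t 21.95 tcp [ 0.5768 -0.2163  0.128 ] yaw 1.1595 x [ 0.004 -0.001 -1.   ] F [3.01 0.89 8.81] T [-0.126 -0.968  0.041] gap 0.0313 j [-4.890e-01  4.340e-01 -3.300e-02  1.099e+00  1.000e-03 -7.800e-02]
axial 8.9 perp(+e) -7.9 lat y 2.0
mouth-boss: along 0.0064 perp 0.0017
```

Request:
{"fn": "servo_tool", "kwargs": {"moves": [[-0.1,0,0.17,0,1],[0,0,0,0,1],[0.17,0,0.1,0,1],[0,0,0,0,1],[0,0,0,0,1],[0,0,0,0,1],[0,0,0,0,1],[0,0,0,0,1],[0,0,0,0,1],[0,0,0,0,1]], "grip_force": 80}}

```text
clock: 23.2
tcp_pos: [0.5778, -0.2167, 0.1265]
orientation: [0.693, 0.145, 0.692, -0.144]
wrist_force: [-0.3, 0.1, 9.4]
finger_gap: 0.031
```

Run:
```python
from h import *
info();con()
a=shoot("scene","s17");crop(a,160,210,80,90,6.5,"s17.png");w=shoot("wrist","w17"); crop(w,200,215,110,120,6,"w17c.png")
```

```text
t 23.2 tcp [ 0.5778 -0.2167  0.1265] yaw 1.1594 x [ 0.001  0.    -1.   ] F [-0.3  0.1  9.4] T [ 0.011 -0.439 -0.048] gap 0.031 j [-4.890e-01  4.400e-01 -2.800e-02  1.102e+00  1.000e-03 -7.800e-02]
axial 10.8 perp(+e) -5.9 lat y -0.0
mouth-boss: along 0.0046 perp 0.0014
```

View pics/s17.png

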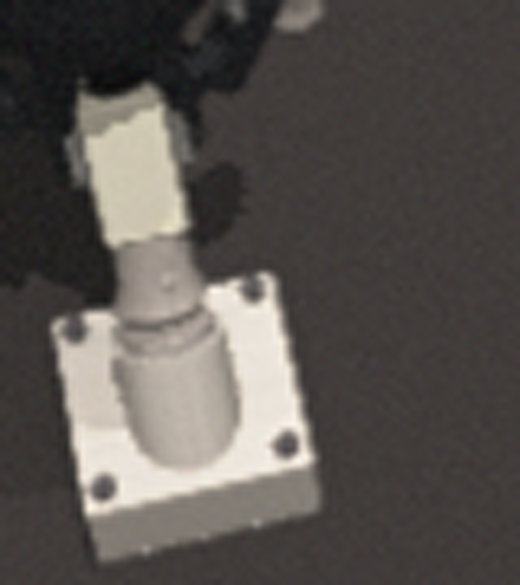

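View pics/w17c.png

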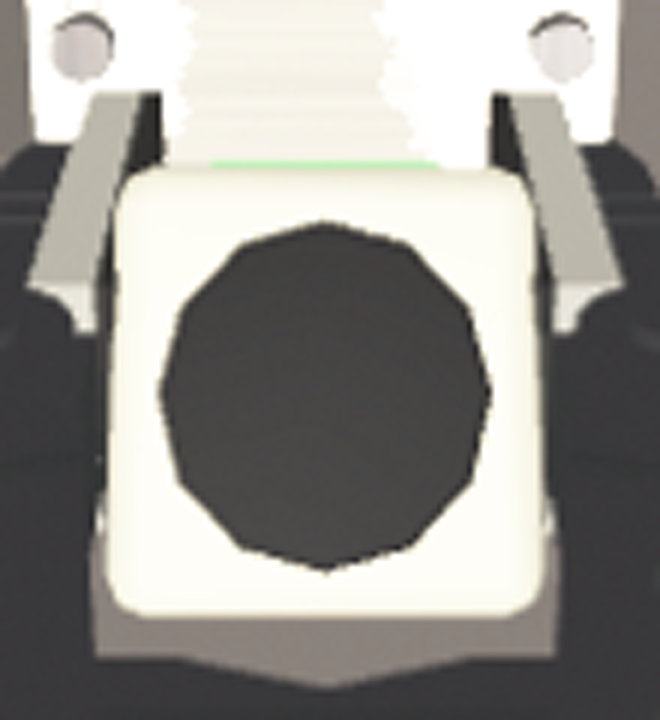

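Request:
{"fn": "servo_tool", "kwargs": {"moves": [[-0.1,0,0.17,0,1],[0,0,0,0,1],[0.17,0,0.1,0,1],[0,0,0,0,1],[0,0,0,0,1],[0,0,0,0,1],[0,0,0,0,1],[0,0,0,0,1],[0,0,0,0,1],[0,0,0,0,1]], "grip_force": 80}}

```text
clock: 24.55
tcp_pos: [0.5789, -0.2172, 0.1251]
orientation: [0.692, 0.145, 0.693, -0.144]
wrist_force: [-1.6, 0.6, 8.1]
finger_gap: 0.0308
```

Run:
```python
from h import *
info();con()
```

```text
t 24.55 tcp [ 0.5789 -0.2172  0.1251] yaw 1.1594 x [-0.002  0.001 -1.   ] F [-1.63  0.57  8.11] T [0.27  0.144 0.017] gap 0.0308 j [-0.489  0.446 -0.023  1.105  0.    -0.077]
axial 10.4 perp(+e) -4.0 lat y -0.1
mouth-boss: along 0.0028 perp 0.0011
```

Request:
{"fn": "servo_tool", "kwargs": {"moves": [[-0.05,0,0.1,0,1],[0.17,0,0.1,0,1],[0,0,0,0,1],[0,0,0,0,1],[0,0,0,0,1],[0,0,0,0,1],[0,0,0,0,1],[0,0,0,0,1],[0,0,0,0,1],[0,0,0,0,1]], "grip_force": 80}}

```text
clock: 25.8
tcp_pos: [0.5799, -0.2176, 0.1235]
orientation: [0.691, 0.145, 0.694, -0.144]
wrist_force: [-4.0, 1.4, 9.2]
finger_gap: 0.0311
```

Run:
```python
from h import *
info();con()
a=shoot("scene","s18");crop(a,160,210,80,90,6.5,"s18.png");w=shoot("wrist","w18"); save(w,"w18.png");con()
```

```text
t 25.8 tcp [ 0.5799 -0.2176  0.1235] yaw 1.1594 x [-0.004  0.002 -1.   ] F [-3.98  1.43  9.15] T [0.343 0.477 0.055] gap 0.0311 j [-0.489  0.45  -0.019  1.105  0.    -0.077]
axial 12.5 perp(+e) -2.4 lat y -0.3
mouth-boss: along 0.0009 perp 0.001
axial 10.8 perp(+e) -1.7 lat y 0.8
mouth-boss: along 0.0008 perp 0.001
```

View pics/s18.png

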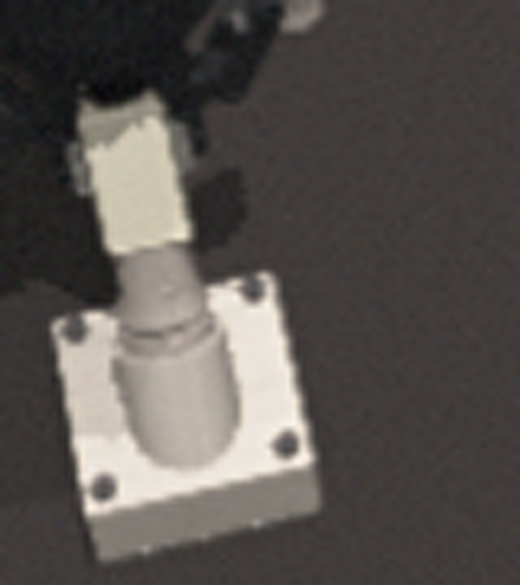

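View pics/w18.png

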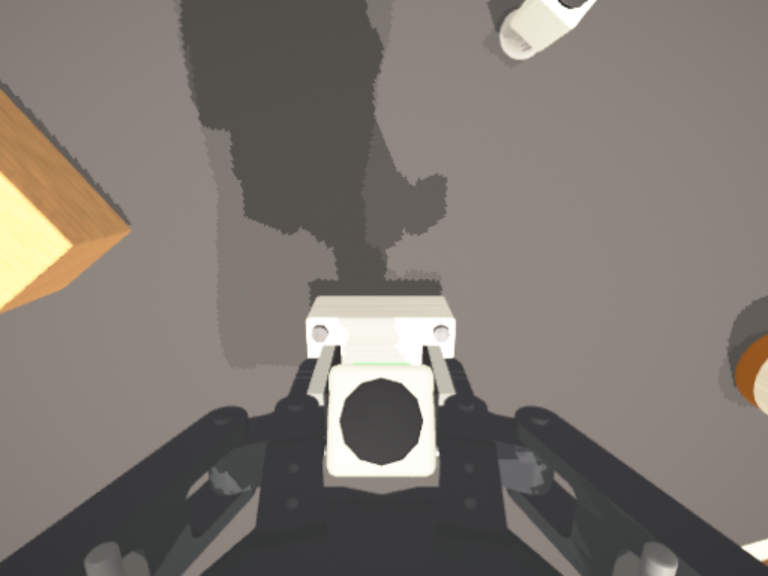

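Request:
{"fn": "servo_tool", "kwargs": {"moves": [[-0.03,0,0.05,0,1],[0.17,0,0.1,0,1],[0,0,0,0,1],[0,0,0,0,1],[0,0,0,0,1],[0,0,0,0,1],[0,0,0,0,1],[0,0,0,0,1],[0,0,0,0,1],[0,0,0,0,1]], "grip_force": 80}}

```text
clock: 27.15
tcp_pos: [0.5801, -0.2177, 0.1233]
orientation: [0.69, 0.145, 0.694, -0.144]
wrist_force: [-8.8, 4.1, 17.2]
finger_gap: 0.031
```

Run:
```python
from h import *
info();con()
a=shoot("scene","s19");crop(a,175,245,40,40,14,"s19.png");w=shoot("wrist","w19");crop(w,200,215,110,120,6,"w19c.png");con()
crop(load("s17"),175,245,40,40,14,"s17z.png")
```

```text
t 27.15 tcp [ 0.5801 -0.2177  0.1233] yaw 1.1595 x [-0.005  0.002 -1.   ] F [-8.82  4.13 17.24] T [0.766 1.514 0.031] gap 0.031 j [-0.488  0.452 -0.017  1.107 -0.    -0.077]
axial 22.3 perp(+e) -1.6 lat y 0.3
mouth-boss: along 0.0005 perp 0.0009
axial 21.7 perp(+e) -0.6 lat y -0.4
mouth-boss: along 0.0005 perp 0.0009
```

View pics/s19.png

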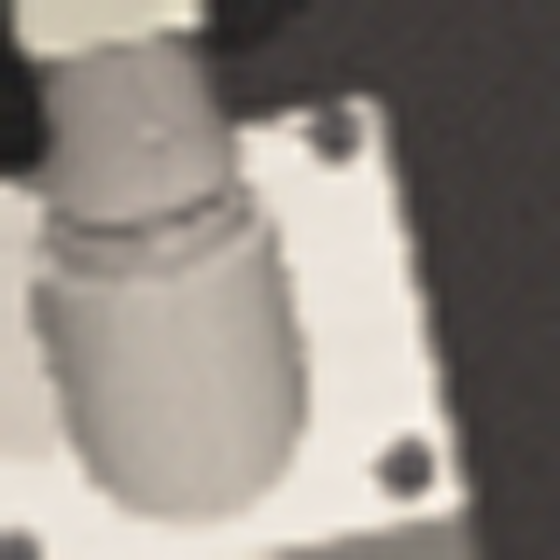

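View pics/w19c.png

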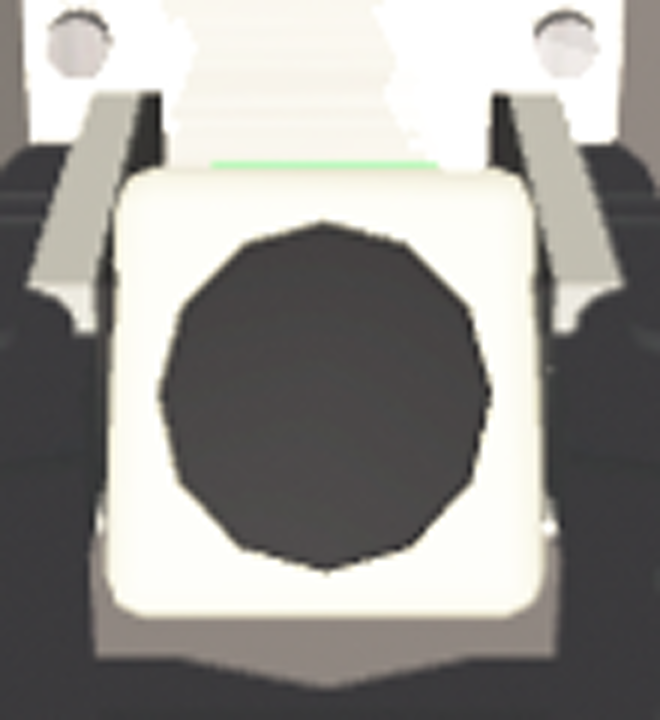

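Run:
```python
from h import *
a=load("s19");crop(a,220,110,130,130,4.4,"s19l.png")
K=tri
print(proj(a,(.5755,.155,.18)),proj(a,(.5755,.155,.008)))
b=shoot("top","t19");save(b,"t19.png");con();info()
```

```text
[292.29598595 150.83132828] [288.2696269  189.94222079]
axial 21.8 perp(+e) -1.1 lat y 0.0
mouth-boss: along 0.0005 perp 0.0009
t 27.3 tcp [ 0.5801 -0.2177  0.1232] yaw 1.1594 x [-0.005  0.002 -1.   ] F [-9.09  3.97 16.56] T [0.77  1.504 0.013] gap 0.0312 j [-0.488  0.452 -0.017  1.107 -0.    -0.077]
```

View pics/s19l.png

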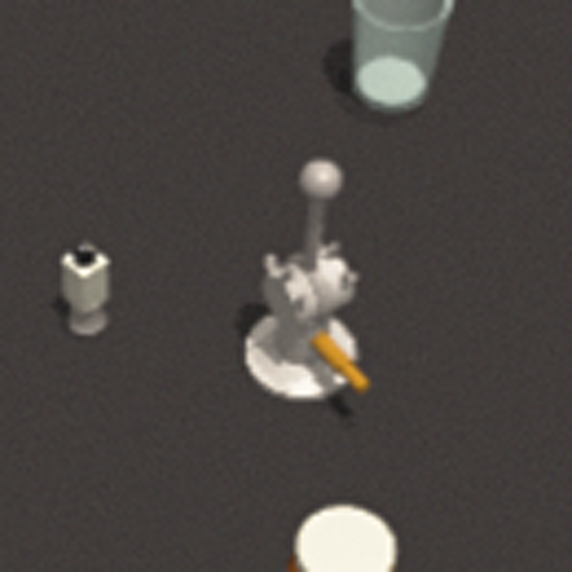

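View pics/t19.png

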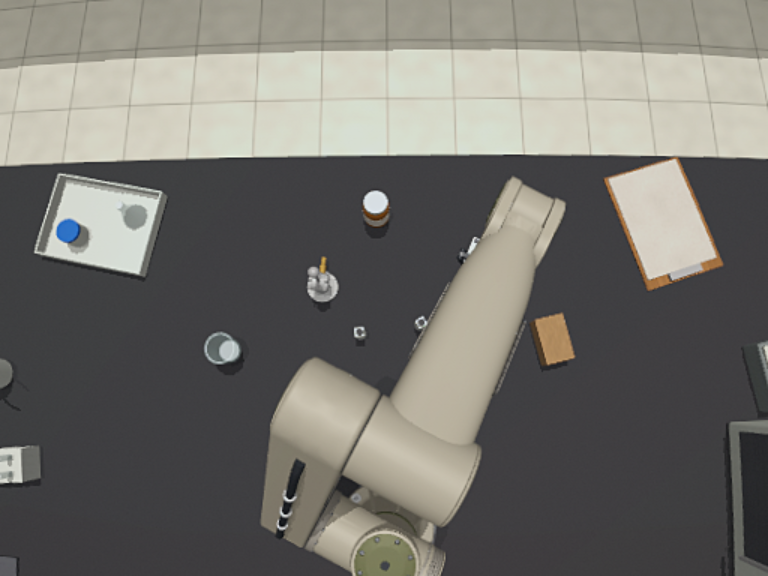

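```bash
python3 -c "
from h import *
print(order.hand_in())"
```

```text
the job is handed in; nothing more can be done
None
```

The job is handed in at about 27 s of the 50 s. The lever is set upright, and the tester is held pressed down on the nipple.

**What I did**
- **Lever:** I straddled the knob with the fingers, centred it over the hinge and let go.
- **Tester:** I picked up the middle, full-size tester. The hand can only point straight down, so I gripped the tester lightly and hooked its mouth on the nipple. I swung it in the grip to about 30°, gripped harder and pressed along the nipple's line.

**Last checks**
- **Lever:** the knob showed within 1 pixel of where an upright lever should put it. One wrist picture, taken with the lever free, read about 4 mm of lean in the opening direction. The scene camera read under 1 mm, and I took the lever as upright on that.
- **Tilt:** the tester fitted at 30.5° when I began pressing, and its position in the grip looked unchanged in the last picture.
- **Press:** the force along the nipple stayed around 11–12 N while it moved, then jumped to about 22 N. That indicates it is snapped on and at its stop. The sideways force was about 1 N.
- **Other things:** the jar, beaker, carton and the two small testers looked unmoved in the final top view.

**What disagreed or stayed unconfirmed**
- **Gap:** my camera estimate of the mouth-to-boss gap was 0.5 mm, where about 4 mm is expected at the stop. I put that down to calibration error, because the last close-up shows some space there.
- **Snap:** I did not test it by pulling back. I inferred it from the force and the travel.

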